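# Pull a plug kit off its display peg and stand it in the kitting tray

## Robot

A 7-joint arm with a two-finger parallel gripper is mounted at the origin on the work surface. World frame = base frame: x ahead of the robot, y to its left, z up, the work surface at z = 0. Lengths are in m, angles in rad, forces in N, time in s.
With the tool pointing down it reaches from about 0.4 to 0.85 m from the base axis. Payload 10.4 kg.
Tool frame: the origin (TCP) lies midway between the tips of the shut fingers; the grasp point (between the pads) lies 19 mm behind it (r.tcp_to_grasp is the z of the grasp point in the tool frame, in m); z points along the fingers, x is the direction in which the jaws open and shut, and the axes are right-handed (so a half turn about z gives the same grasp; the last joint's range is limited). The gripper opens to 87 mm and grips with 3 to 60 N. Pads are 19 mm wide; open, the fingers measure 117 mm over their backs; the gripper's body (75 mm by 190 mm) begins 51 mm behind the grasp point.
Start: joints at [-1.372, 0.332, -0.065, 1.46, 0.022, 1.35, -0.088], TCP at [0.137, 0.61, 0.223] pointing down, gripper open.
Joint ranges: [-2.6, 2.6], [-0.5, 2.12], [-1.47, 1.34], [0.16, 2.42], [-1.27, 4.41], [0.06, 2.06], [-2.6, 2.6]. Speed limits (rad/s): [2.22, 2.22, 2.79, 2.79, 3.14, 3.14, 3.14].

## Interface

Orientations are given as a unit quaternion [x, y, z, w].
In Python, from bench import r, camera, close_job gives the robot as it stands. The module is installed in compiled form; this text tells all that it offers.
- The arm moves only by the shell command python3 -m crank 'ROWS' [FORCE]. ROWS is JSON, a list of rows, each an object of numbers: "x", "y", "z": the shift along the tool's x, y, z scaled (see below); "ax", "ay", "az": the turn, a rotation vector about the tool's x, y, z scaled (see below); "claw": the closure, from -1 (fully open) to 1 (shut), so that 0 is half open. A call has exactly 5 rows; each row is the pose to reach, as a shift and turn from the pose commanded when the call began, along the tool's axes at that moment; what a row does not reach only later rows make up. The controller multiplies each number of a shift by 1 m and each number of a turn by 2 rad. A row lasts 1/12 s, in which the tool goes at most 41.7 mm and 7.16 degrees, less where a joint would pass 70% of its speed; a pose out of reach is approached as far as the arm can. A call with a number of a shift or a turn outside -1 to 1 is refused whole. A call with a gripper value outside its range is refused whole. The fingers move at their own pace and stop on an object; FORCE is the grip in N (left out, the last holds). Time passes only in rows, so rows that repeat a pose let the fingers close, or fill a call up. It gives the time, the measured TCP pose, the force and the opening at its end, in the units of the state.
- r.read_state(): the state, without advancing time (a new reading comes with each control period).
- camera(name): name is "side" or "top"; returns a dict with "color" (384x512x3 uint8, blue, green, red), "fx", "fy", "cx", "cy" (pixels), "eye" and "orientation" of the camera in the world. Camera axes: x right, y down, z forward; pixel columns grow to the right and rows downward; lengths in m; the calibration is good to about 2 mm. A picture is of the moment at which its call begins. There is no depth.
- close_job(): hands the job in, once; it reports no verdict.
The state is a dict: "time": time; "joint_positions": joint angles; "joint_vel": joint speeds; "joint_torque": joint torques, N m; "ee_pos": TCP position; "eef_rot": TCP orientation; "ft_force": force on the tool from outside, world axes, zero at the start; "torque": the same for the moment, N m; "width": finger opening in m.
Only numpy, scipy, OpenCV 4.12 (cv2) and the standard library are available. Lean on these libraries where they do the work, as an engineer would, in place of code of your own. Each camera call takes 0.05 s, during which the arm holds its last target. There are 200 camera calls.

## Task

Three small hang boxes hang on the wire pegs of the hook rack. Take down the short, deep one: ease it along its peg and lift its tab over the upturned end as you slide it off, by feel and without forcing it against the peg or knocking the rack, then stand it upright, gently, on the floor of the empty oblong pocket of the kitting tray and let go. Leave the other two boxes hanging and the other parts in the tray where they are.

Things in the scene. Friction and masses are not known exactly. Their poses are not given: they have to be found in the camera images.
- rack: Hook rack, fixed: aluminium bar 30 x 30 mm, 440 mm long along its y, centre line 190 mm above the table (top at 205), on posts at y = +-200 mm with feet 140 mm (x) by 40 mm. Origin: on the table under the middle of the bar. Three wire pegs leave the bar's front at y = -120, 0 and 120 mm and point along the rack's -x.
- peg_root (a point): Where the middle peg leaves the bar's front face (15 mm before the bar's centre, 190 mm high; axes as the rack's). Pegs: 5 mm steel wire in an 11 mm holder 24 mm long, level and straight up to 88 to 136 mm from the bar's face; then the last 30 mm is bent up by 30 to 48 degrees. Both differ from peg to peg and are not measured. The round end is 110 to 165 mm from the face. They do not spring.
- kit: The box to take: short and deep, clear plastic with brass plugs inside, 26 (x) by 50 (y) by 52 mm (z), 105 to 170 g, rigid. Origin: centre of its underside, z up, x along the peg within a few degrees. It hangs freely on any of the three pegs, 52 to 68 mm from the bar's face. Its two 26 mm wide side faces (+-y) can be gripped from above, a finger at each, below the tab.
- kit_slot (a point): Centre of the slot in the kit's hang tab, 65.5 mm above the kit's origin. The white tab stands on the box's top at x = 0: 3 mm thick, 50 mm wide, 26 mm high (top edge 12.5 mm above this point). The slot is 14 mm wide (y) and 13 mm high; its upper edge rests on the peg.
- flatbox: Another hang box, to be left hanging: tall and flat, rubber rings inside, 14 mm (x) by 50 mm (y) by 80 mm (z), with the same kind of tab and slot on top. Origin: centre of its underside.
- slimbox: Another hang box, to be left hanging: narrow, steel pins inside, 20 mm (x) by 34 mm (y) by 64 mm (z), tab of the same kind, 34 mm wide. Origin: centre of its underside.
- tray: Kitting tray, fixed: grey plastic slab 190 mm (x) by 230 mm (y) by 22 mm high with four pockets 16 mm deep. Origin: centre of its underside. Only the oblong pocket for the kit is empty.
- pocket (a point): Centre of the floor of the tray's empty pocket, 6 mm above the table; the pocket is 34 mm along the tray's x, 60 mm along its y (the axes of this point are the tray's), and its rim is 16 mm above this point.
- valve: Aluminium valve block 50 x 90 x 42 mm in the tray's large pocket, its centre 98 mm (x) and -35 mm (y) from the empty pocket's. Origin: centre of its underside. To be left alone.
- plug: Brass plug, 24 mm wide and 22 mm high, in the tray's small pocket 123 mm from the empty one along -y. Origin: centre of its underside. To be left alone.
- collar: Steel collar, 32 mm wide and 18 mm high, in the tray's far small pocket. Origin: centre of its underside. To be left alone.

How it is judged:
On the way:
1. the kit is off its peg: its slot is beyond the peg's upturned end (x of kit_slot in the frame of rack below -0.182 m and height (world z) of kit_slot above 0.1 m), for 0.1 s.
At the end, for the whole second after the job is handed in: The kit stands upright (within 7 degrees), let go and at rest, in the empty pocket: underside within 4 mm of the floor, centre within 12 mm of the pocket's. The other two boxes hang within 30 mm, and the valve block, plug and collar lie within 15 mm, of where they were (horizontal distance between kit and pocket below 0.012 m and z of kit in the frame of pocket between -0.004 and 0.004 m and angle between kit's own z axis and vertical below 0.12 rad and linear speed of kit below 0.02 m/s and contact force between kit and the fingers below 0.1 N and distance of each of flatbox, slimbox from where it was at the start of the episode below 0.03 m and distance of each of valve, plug, collar from where it was at the start of the episode below 0.015 m); the robot touches nothing.
It fails at once if the kit is pressed against the rack or its peg with more than 20 N, or with more than 9 N on the peg's outer part (beyond 80 mm from the bar), where the wire bends (contact force between kit and rack above 20 N or (contact force between kit and rack above 9 N and x of kit_slot in the frame of rack below -0.095 m)).
It fails at once if the robot pushes the rack or a peg with more than 12 N (contact force between any of the fingers, the arm and rack above 12 N).
It fails at once if the kit is dropped (moving faster than 0.35 m/s while not held) or banged down in the tray with more than 80 N (contact force between kit and tray above 80 N or (linear speed of kit above 0.35 m/s and contact force between kit and the fingers below 0.1 N)).
It fails at once if another hang box is shifted more than 30 mm or knocked off (distance of any of flatbox, slimbox from where it was at the start of the episode above 0.03 m).
It fails at once if a part lying in the tray is shifted more than 15 mm (distance of any of valve, plug, collar from where it was at the start of the episode above 0.015 m).
It also fails if it takes over 72 s, if anything falls off the work surface, if the arm or the gripper's body presses on something with over 40 N, if the wrist force passes 120 N, or if a joint passes its speed limit or range.

## Working session

There is one attempt and no reset: what is moved stays moved. The work goes in short steps, Python scripts to look and compute and a shell command to move; the robot and the scene stay as the last step left them, time stands still between calls to the robot, and variables do not carry over. Pictures are saved under pics/ and viewed, about 8 in all and at most 12, crops included, and the job is handed in when it is done.

```bash
mkdir -p pics
python3 - <<'E'
from bench import r,camera
import cv2,pickle
s=r.read_state();print(s,r.tcp_to_grasp)
for n in("side","top"):
    c=camera(n);pickle.dump(c,open(n+'.pkl','wb'));cv2.imwrite(f'pics/{n}0.png',cv2.resize(c['color'],None,fx=1.5,fy=1.5,interpolation=cv2.INTER_CUBIC))
    print(n,{k:v for k,v in c.items() if k!='color'})
E
```

```text
{'time': 0.0, 'joint_positions': array([-1.37159304,  0.33285152, -0.06469189,  1.46097266,  0.02160833,
        1.34989902, -0.08847673]), 'joint_vel': array([ 0.00040334,  0.00044145,  0.00037604, -0.00114465,  0.00072174,
        0.00082505, -0.0003427 ]), 'joint_torque': array([-3.10656933e-04, -6.23257113e+01,  2.43219431e-02, -3.89898705e+01,
       -6.14335947e-02,  3.98307235e-02,  1.48925697e-04]), 'ee_pos': array([0.13741918, 0.60929423, 0.22175168]), 'eef_rot': array([ 7.81009071e-01,  6.24519268e-01, -5.34748741e-04,  4.78218532e-04]), 'ft_force': array([-0.0748012 , -0.08382165, -0.44994537]), 'torque': array([ 0.01772059, -0.06408462,  0.03633482]), 'width': 0.08686039589865928} -0.0187
side {'fx': 372.73754326184553, 'fy': 372.73754326184553, 'cx': 250.1823800423132, 'cy': 196.4206658252619, 'eye': array([ 0.09151235, -0.55575919,  0.60969845]), 'orientation': array([ 0.81611291, -0.34456072,  0.19088564, -0.42284785])}
top {'fx': 435.97211597206575, 'fy': 435.97211597206575, 'cx': 256.84983088440686, 'cy': 190.47632373359292, 'eye': array([ 0.4408927 , -0.07097253,  1.29680701]), 'orientation': array([-0.70297377,  0.70851894, -0.04679575,  0.04048403])}
```

View pics/side0.png

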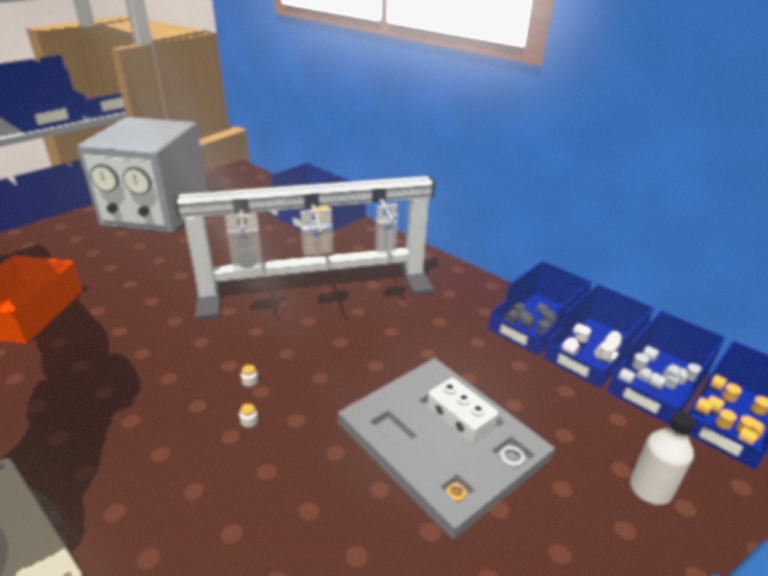

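View pics/top0.png

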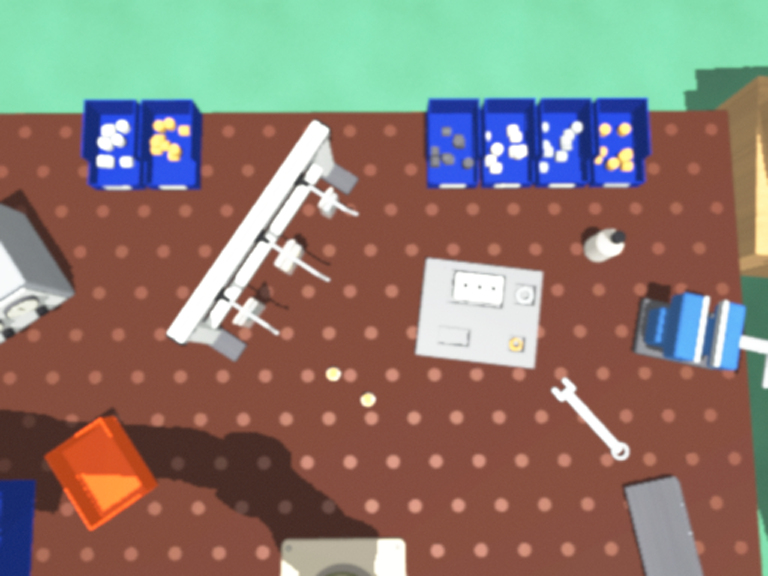

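```bash
cat > h.py <<'E'
import numpy as np,pickle,cv2
from scipy.spatial.transform import Rotation as R
C={n:pickle.load(open(f'{n}.pkl','rb')) for n in('side','top')}
def proj(n,P):
    c=C[n];p=R.from_quat(c['orientation']).inv().apply(np.atleast_2d(P)-c['eye'])
    return np.c_[c['fx']*p[:,0]/p[:,2]+c['cx'],c['fy']*p[:,1]/p[:,2]+c['cy']]
def ray(n,u,v):
    c=C[n];d=R.from_quat(c['orientation']).apply([(u-c['cx'])/c['fx'],(v-c['cy'])/c['fy'],1]);return c['eye'],d/np.linalg.norm(d)
def atz(n,u,v,z):
    e,d=ray(n,u,v);return e+d*(z-e[2])/d[2]
def tri(a,b):
    (e1,d1),(e2,d2)=ray('side',*a),ray('top',*b)
    t=np.linalg.lstsq(np.c_[d1,-d2],e2-e1,rcond=None)[0];p,q=e1+t[0]*d1,e2+t[1]*d2
    return (p+q)/2,np.linalg.norm(p-q)
def crop(n,u0,v0,u1,v1,k,f,im=None):
    im=C[n]['color'] if im is None else im
    o=cv2.resize(im[v0:v1,u0:u1],None,fx=k,fy=k,interpolation=cv2.INTER_CUBIC);
    for u in range(-(-u0//10)*10,u1,10): cv2.line(o,((u-u0)*k,0),((u-u0)*k,6 if u%50 else 14),(0,255,255),1)
    for v in range(-(-v0//10)*10,v1,10): cv2.line(o,(0,(v-v0)*k),(6 if v%50 else 14,(v-v0)*k),(0,255,255),1)
    cv2.imwrite(f,o)
E
python3 - <<'E'
from h import *
crop('side',110,110,300,220,4,'pics/a.png');a=cv2.imread('pics/a.png')
crop('top',105,75,250,245,4,'pics/b.png')
crop('side',110,110,300,220,4,'pics/s1.png')
# tray crops stacked
crop('top',270,165,370,250,4,'pics/c1.png');crop('side',215,230,375,360,4,'pics/c2.png')
A=cv2.imread('pics/c1.png');B=cv2.imread('pics/c2.png');
B=cv2.resize(B,None,fx=.6,fy=.6)
o=np.zeros((max(A.shape[0],B.shape[0]),A.shape[1]+B.shape[1],3),np.uint8);o[:A.shape[0],:A.shape[1]]=A;o[:B.shape[0],A.shape[1]:]=B
print(o.shape);cv2.imwrite('pics/c.png',o)
B=cv2.imread('pics/b.png');print(B.shape);cv2.imwrite('pics/b.png',B[:600])
E
```

```text
(340, 784, 3)
(680, 580, 3)
```

View pics/a.png

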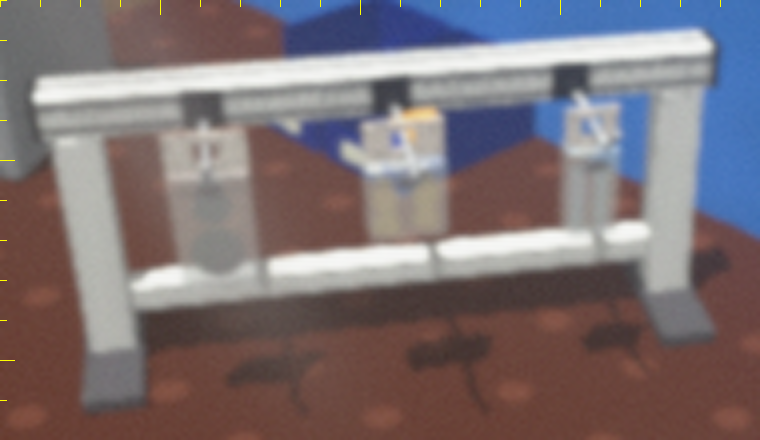

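View pics/b.png

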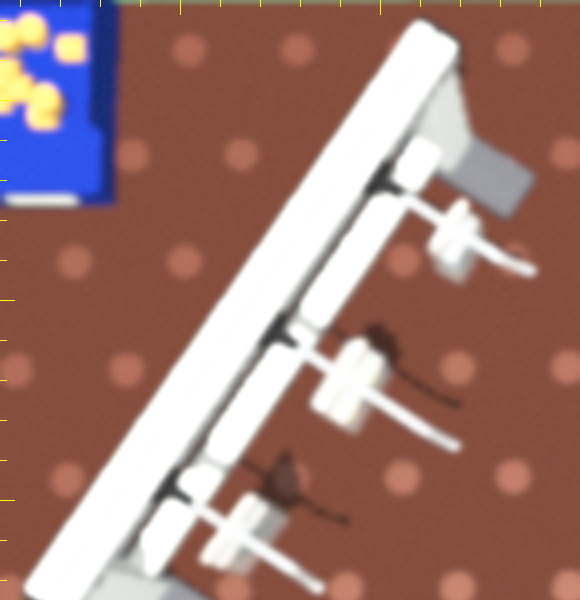

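View pics/c.png

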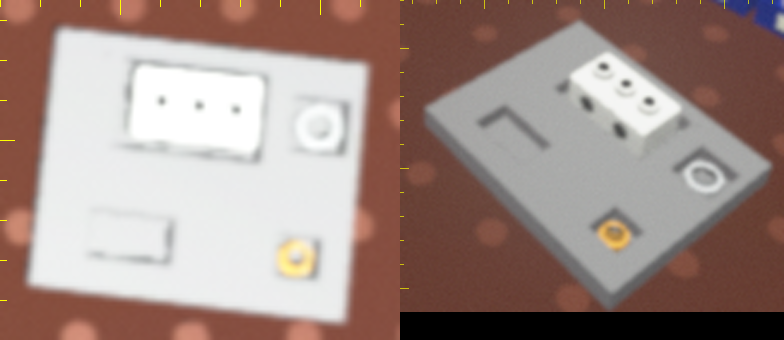

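```bash
cat > fit.py <<'E'
from h import *
from scipy.optimize import least_squares
def T(q,P): 
    return R.from_euler('z',q[2]).apply(np.atleast_2d(P))+[q[0],q[1],0]
a=lambda u,v:(110+u/4,110+v/4); b=lambda u,v:(105+u/4,75+v/4)
O=[('side',a(37,99),(-.015,.22,.205)),('side',a(712,48),(-.015,-.22,.205)),('side',a(40,78),(.015,.22,.205)),('side',a(703,30),(.015,-.22,.205)),
('top',b(418,18),(.015,-.22,.205)),('top',b(25,590),(.015,.22,.205)),
('top',b(382,183),(-.015,-.12,.19)),('top',b(275,330),(-.015,0,.19)),('top',b(168,487),(-.015,.12,.19)),
('side',a(396,103),(-.015,0,.19)),('side',a(573,88),(-.015,-.12,.19)),('side',a(202,118),(-.015,.12,.19))]
f=lambda q:np.concatenate([proj(n,T(q,P))[0]-np.array(p) for n,p,P in O])
s=least_squares(f,[.6,.2,.6],loss='soft_l1');rack=s.x
if __name__=='__main__':
    print('rack',s.x);print(s.fun.reshape(-1,2).round(1))
    c=lambda u,v:(270+u/4,165+v/4)
    rs=lambda w:(w-[*rack[:2],0])@R.from_euler('z',rack[2]).as_matrix()
    # tip of the middle peg, box top centre
    for nm,sa,tb in[('mid tip',(414,172),(460,447)),('left tip',(206,175),(322,590)),('right tip',(616,137),(533,271))]:
        w,e=tri(a(*sa),b(*tb));print(nm,w.round(4),rs(w).round(4),e)
    # tab top edge z at slot+.0125
    for z in(.19,.18):
        w=atz('top',*b(349,383),z);print('tab?',z,rs(w).round(4))
    q=[atz('top',*c(*p),.022) for p in[(57,28),(368,63),(345,323),(28,285)]]
    q=np.array(q);print(q.round(4),[np.linalg.norm(q[i]-q[i-1]).round(4) for i in range(4)],'ctr',q.mean(0))
    d=(q[0]-q[1])+(q[3]-q[2]);print('tray yaw',np.arctan2(-d[0],d[1]))
    k=np.array([atz('top',*c(*p),.022) for p in[(88,208),(173,219),(171,265),(86,258)]]);print(k.round(4),'pocket',k.mean(0))
    print('valve',atz('top',*c(199,105),.048),'plug',atz('top',*c(297,258),.028))
    cs=lambda u,v:(215+(u-400)/2.4,230+v/2.4)
    print('side corners',[atz('side',*cs(*p),.022).round(4) for p in[(425,108),(580,20),(772,165),(610,296)]])
    print('side pocket',[atz('side',*cs(*p),.022).round(4) for p in[(476,123),(507,104),(551,147)]])
E
python3 fit.py
```

```text
rack [0.67393096 0.14428587 0.98549687]
[[-0.7  0.1]
 [ 1.  -0. ]
 [-0.8  0.2]
 [-0.   0.1]
 [ 1.6  1. ]
 [ 1.7 -0.1]
 [-0.6 -1.2]
 [ 0.1 -0.1]
 [ 0.2 -0.6]
 [-1.2 -2.3]
 [-0.5 -2.1]
 [ 0.2 -2.4]]
mid tip [0.5839 0.013  0.2089] [-0.1591  0.0025  0.2089] 0.005464928445019847
left tip [0.4977 0.0969 0.2067] [-0.1369  0.1207  0.2067] 0.0015395497661816941
right tip [ 0.6988 -0.0345  0.2076] [-0.1353 -0.1195  0.2076] 0.001041624750774565
tab? 0.19 [-0.0741  0.0029  0.19  ]
tab? 0.18 [-0.072   0.0023  0.18  ]
[[ 0.6537 -0.1647  0.022 ]
 [ 0.6258 -0.3946  0.022 ]
 [ 0.4351 -0.3706  0.022 ]
 [ 0.4645 -0.1405  0.022 ]] [np.float64(0.1908), np.float64(0.2316), np.float64(0.1922), np.float64(0.2319)] ctr [ 0.54477892 -0.26761821  0.022     ]
tray yaw -0.12373497302048815
[[ 0.5201 -0.1853  0.022 ]
 [ 0.5116 -0.2473  0.022 ]
 [ 0.4781 -0.245   0.022 ]
 [ 0.4837 -0.1831  0.022 ]] pocket [ 0.49838903 -0.21518203  0.022     ]
valve [ 0.59229716 -0.26452116  0.048     ] plug [ 0.48225632 -0.33596007  0.028     ]
side corners [array([ 0.4648, -0.144 ,  0.022 ]), array([ 0.6541, -0.1676,  0.022 ]), array([ 0.624 , -0.3957,  0.022 ]), array([ 0.4334, -0.3712,  0.022 ])]
side pocket [array([ 0.4839, -0.1882,  0.022 ]), array([ 0.5193, -0.1923,  0.022 ]), array([ 0.5092, -0.2519,  0.022 ])]
```

```bash
cat > go.py <<'E'
# usage: go.py x y z yawdeg tiltdeg : TCP target; tool x (jaws) at world angle yaw, tilt about jaw axis
import sys
from fit import *
from bench import r
s=r.read_state();Rc=R.from_quat(s['eef_rot'])
print('t',round(s['time'],2),'pos',s['ee_pos'].round(4),'yaw',np.degrees(np.arctan2(*Rc.as_matrix()[[1,0],0])).round(1),'zax',Rc.as_matrix()[:,2].round(3),'F',s['ft_force'].round(2),'T',s['torque'].round(2),'w',round(s['width'],4),'j',s['joint_positions'].round(2))
if len(sys.argv)>1:
    v=[float(a) for a in sys.argv[1:]];x,y,z,yaw,tilt=v
    Rt=R.from_euler('z',yaw,degrees=True)*R.from_euler('x',180,degrees=True)*R.from_euler('x',tilt,degrees=True)
    print('shift',Rc.inv().apply(np.array([x,y,z])-s['ee_pos']).round(4),'turn/2',((Rc.inv()*Rt).as_rotvec()/2).round(4))
E
python3 - <<'E'
from fit import *
print(np.degrees(rack[2])-90, T(rack,[-.073,0,.19]),T(rack,[-.182,0,.19]))
E
python3 -m crank '[{"z":-0.04,"az":0.06},{"z":-0.08,"az":0.12},{"z":-0.11,"az":0.18},{"z":-0.11,"az":0.24},{"z":-0.11,"az":0.3}]'
python3 go.py .634 .083 .33 -33.5 0
```

```text
-33.53518860685615 [[0.63360218 0.08343696 0.19      ]] [[ 0.57338524 -0.00741963  0.19      ]]
t 0.1 pos [0.1375 0.6094 0.2218] yaw 77.3 zax [-0.    -0.001 -1.   ] F [ 0.23 -0.44  0.61] T [-0.01  0.01 -0.05] w 0.0868 j [-1.37  0.33 -0.06  1.46  0.02  1.35 -0.09]
shift [-0.4043  0.6002 -0.1076] turn/2 [6.000e-04 4.000e-04 9.668e-01]schema error: expected keys x, y, z, ax, ay, az, claw
```

```bash
python3 -m crank '[{"x":0,"y":0,"z":-0.04,"ax":0,"ay":0,"az":0.06,"claw":-1},{"x":0,"y":0,"z":-0.08,"ax":0,"ay":0,"az":0.12,"claw":-1},{"x":0,"y":0,"z":-0.11,"ax":0,"ay":0,"az":0.18,"claw":-1},{"x":0,"y":0,"z":-0.11,"ax":0,"ay":0,"az":0.24,"claw":-1},{"x":0,"y":0,"z":-0.11,"ax":0,"ay":0,"az":0.3,"claw":-1}]'
python3 go.py .634 .083 .33 -33.5 0
```

```text
time: 0.52
ee_pos: [0.1376, 0.6104, 0.3347]
eef_rot: [0.932, 0.363, 0.001, -0.002]
ft_force: [0.2, 0.1, -0.1]
width: 0.087
t 0.52 pos [0.1376 0.6104 0.3347] yaw 42.6 zax [ 0.001  0.004 -1.   ] F [ 0.16  0.07 -0.13] T [ 0.02 -0.02  0.04] w 0.087 j [-1.44  0.3   0.02  1.27 -0.01  1.57 -0.68]
shift [0.0088 0.7242 0.0031] turn/2 [-1.900e-03 -4.000e-04  6.638e-01]
```

```bash
python3 -m crank '[{"x":0,"y":0.04,"z":0,"ax":0,"ay":0,"az":0.06,"claw":-1},{"x":0,"y":0.08,"z":0,"ax":0,"ay":0,"az":0.12,"claw":-1},{"x":0,"y":0.12,"z":0,"ax":0,"ay":0,"az":0.18,"claw":-1},{"x":0,"y":0.16,"z":0,"ax":0,"ay":0,"az":0.24,"claw":-1},{"x":0,"y":0.2,"z":0,"ax":0,"ay":0,"az":0.3,"claw":-1}]' >/dev/null
python3 -m crank '[{"x":0.023,"y":0.033,"z":0,"ax":0,"ay":0,"az":0.06,"claw":-1},{"x":0.046,"y":0.066,"z":0,"ax":0,"ay":0,"az":0.12,"claw":-1},{"x":0.069,"y":0.099,"z":0,"ax":0,"ay":0,"az":0.18,"claw":-1},{"x":0.092,"y":0.132,"z":0,"ax":0,"ay":0,"az":0.24,"claw":-1},{"x":0.115,"y":0.164,"z":0,"ax":0,"ay":0,"az":0.3,"claw":-1}]'
python3 go.py .634 .083 .33 -33.5 0
```

```text
time: 1.35
ee_pos: [0.4127, 0.3161, 0.3325]
eef_rot: [0.974, -0.227, -0.0, -0.0]
ft_force: [1.3, 0.6, 0.3]
width: 0.0871
t 1.35 pos [0.4127 0.3161 0.3325] yaw -26.2 zax [-0.  0. -1.] F [1.3  0.58 0.34] T [-0.04  0.03  0.03] w 0.0871 j [-1.09  0.05  0.36  1.57 -0.02  1.53 -1.18]
shift [0.3015 0.1115 0.0024] turn/2 [-0.      0.0001  0.0638]
```

```bash
python3 -m crank '[{"x":0.038,"y":0.014,"z":0,"ax":0,"ay":0,"az":0.02,"claw":-1},{"x":0.076,"y":0.028,"z":0,"ax":0,"ay":0,"az":0.04,"claw":-1},{"x":0.114,"y":0.042,"z":0,"ax":0,"ay":0,"az":0.06,"claw":-1},{"x":0.152,"y":0.056,"z":0,"ax":0,"ay":0,"az":0.062,"claw":-1},{"x":0.19,"y":0.07,"z":0,"ax":0,"ay":0,"az":0.064,"claw":-1}]' >/dev/null
python3 -m crank '[{"x":0.03,"y":0.007,"z":0,"ax":0,"ay":0,"az":0,"claw":-1},{"x":0.06,"y":0.014,"z":0,"ax":0,"ay":0,"az":0,"claw":-1},{"x":0.09,"y":0.021,"z":0,"ax":0,"ay":0,"az":0,"claw":-1},{"x":0.115,"y":0.027,"z":0,"ax":0,"ay":0,"az":0,"claw":-1},{"x":0.115,"y":0.027,"z":0,"ax":0,"ay":0,"az":0,"claw":-1}]'
python3 go.py .634 .083 .23 -33.5 0
python3 - <<'E'
from h import *
from bench import camera
import pickle
for n in('side','top'): pickle.dump(camera(n),open(n+'1.pkl','wb'))
I=pickle.load(open('side1.pkl','rb'))['color'];J=pickle.load(open('top1.pkl','rb'))['color']
crop('side',130,60,300,220,4,'pics/d1.png',I);crop('top',120,90,240,220,3,'pics/d2.png',J)
E
```

```text
time: 2.18
ee_pos: [0.6356, 0.0812, 0.3313]
eef_rot: [0.957, -0.289, 0.0, 0.002]
ft_force: [0.4, -1.2, 0.3]
width: 0.087
t 2.18 pos [0.6356 0.0812 0.3313] yaw -33.5 zax [-0.001 -0.003 -1.   ] F [ 0.4  -1.17  0.27] T [-0.13  0.05 -0.02] w 0.087 j [-0.63  0.37  0.61  1.25 -0.21  1.58 -0.64]
shift [-0.0025 -0.001   0.1013] turn/2 [ 0.0017 -0.0006 -0.0004]
```

View pics/d1.png

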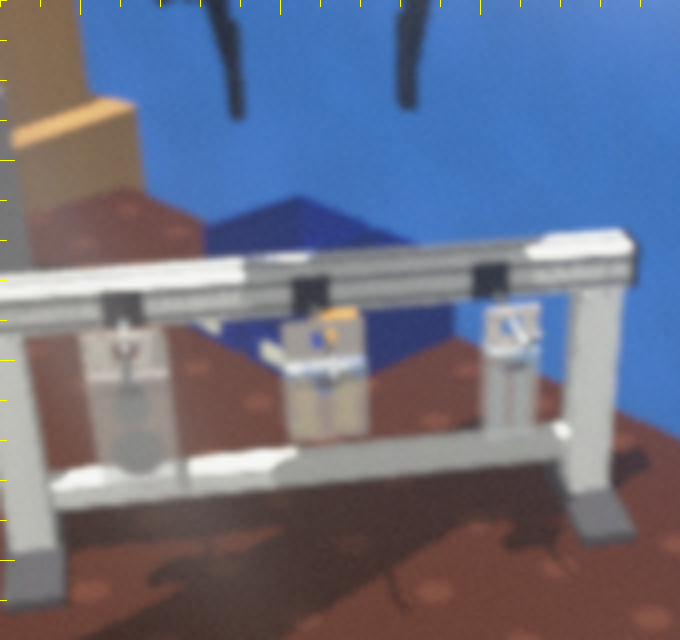

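Run:
```python
from fit import *
d=lambda u,v:(130+u/4,60+v/4)
from bench import r
s=r.read_state();M=R.from_quat(s['eef_rot']).as_matrix();p=s['ee_pos']
print('tips pred',[proj('side',p+k*M[:,0])[0].round(1) for k in(-.0515,0,.0515)],'seen',d(237,118),d(407,108))
for x in(-.068,-.073,-.078):
  P=lambda dx,y,z:proj('side',T(rack,[x+dx,y,z]))[0].round(1)
  print(x,'bot',P(-.013,.025,.1205),P(-.013,-.025,.1205),'tabtop',P(-.0015,.025,.1985),P(-.0015,-.025,.1985),'boxtop front',P(-.013,.025,.1725),P(-.013,-.025,.1725))
print('seen bot',d(286,438),d(368,433),'tabtop',d(282,322),d(366,316),'boxtop',d(284,372),d(367,364))
# top: tab
for x in(-.068,-.073,-.078): print([proj('top',T(rack,[x,y,z]))[0].round(1) for y,z in((.025,.1985),(-.025,.1985))])
```

```text
tips pred [array([184.9,  87.7]), array([207.9,  86.5]), array([230.3,  85.3])] seen (189.25, 89.5) (231.75, 87.0)
-0.068 bot [202.7 170.2] [222.1 168.3] tabtop [200.4 140.5] [220.6 138.8] boxtop front [201.6 152.1] [221.6 150.3]
-0.073 bot [202.9 171.2] [222.4 169.3] tabtop [200.7 141.4] [220.9 139.7] boxtop front [201.8 153. ] [221.9 151.2]
-0.078 bot [203.1 172.2] [222.7 170.2] tabtop [200.9 142.3] [221.2 140.6] boxtop front [202.1 153.9] [222.2 152.2]
seen bot (201.5, 169.5) (222.0, 168.25) tabtop (200.5, 140.5) (221.5, 139.0) boxtop (201.0, 153.0) (221.75, 151.0)
[array([184.9, 176.1]), array([195.9, 159.9])]
[array([186.6, 177.1]), array([197.6, 160.9])]
[array([188.2, 178.2]), array([199.2, 162. ])]
```

Run:
```python
from h import *
crop('top',165,130,225,190,10,'pics/e.png')
```

```text
(no output)
```

View pics/e.png

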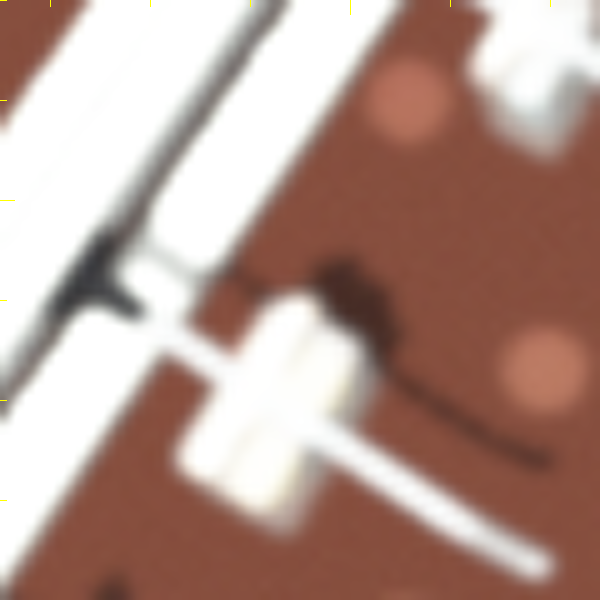

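Run:
```python
from fit import *
rs=lambda w:(w-[*rack[:2],0])@R.from_euler('z',rack[2]).as_matrix()
for p in[(195,159.5),(183,176),(193.5,182.5),(202,166.5),(193.3,171.1)]: print(rs(atz('top',*p,.1725)).round(4))
print('peg',[rs(atz('top',165+u/10,130+v/10,z)).round(4) for u,v,z in((120,295,.19),(200,350,.19),(400,475,.19),(540,565,.208))])
print(T(rack,[-.0715,.0025,0]))
```

```text
[-0.0597 -0.0269  0.1725]
[-0.058   0.0264  0.1725]
[-0.0905  0.0257  0.1725]
[-0.0854 -0.0215  0.1725]
[-0.0732  0.001   0.1725]
peg [array([-0.0248,  0.    ,  0.19  ]), array([-0.0501,  0.0007,  0.19  ]), array([-0.1113, -0.0004,  0.19  ]), array([-0.1568,  0.0006,  0.208 ])]
[[0.63234699 0.08606841 0.        ]]
```

```bash
python3 go.py .6332 .0837 .1438 -33.5 0
python3 -m crank '[{"x":-0.003,"y":0.001,"z":0.03,"ax":0.0017,"ay":0,"az":0,"claw":-1},{"x":-0.003,"y":0.001,"z":0.06,"ax":0.0017,"ay":0,"az":0,"claw":-1},{"x":-0.003,"y":0.001,"z":0.09,"ax":0.0017,"ay":0,"az":0,"claw":-1},{"x":-0.003,"y":0.001,"z":0.11,"ax":0.0017,"ay":0,"az":0,"claw":-1},{"x":-0.003,"y":0.001,"z":0.11,"ax":0.0017,"ay":0,"az":0,"claw":-1}]'
python3 go.py .6332 .0837 .1438 -33.5 0
python3 - <<'E'
from h import *
from bench import camera
crop('side',170,90,270,190,6,'pics/f.png',camera('side')['color'])
E
```

```text
t 2.28 pos [0.6339 0.0857 0.3317] yaw -33.3 zax [-0.001 -0.001 -1.   ] F [-0.52  0.26 -0.07] T [-0.05  0.08 -0.04] w 0.0873 j [-0.64  0.37  0.61  1.26 -0.21  1.58 -0.64]
shift [0.0006 0.0018 0.1879] turn/2 [0.0007 0.0002 0.0018]
time: 2.7
ee_pos: [0.6278, 0.0893, 0.218]
eef_rot: [0.959, -0.284, -0.003, -0.0]
ft_force: [-1.6, -0.1, -0.1]
width: 0.0868
t 2.7 pos [0.6278 0.0893 0.218 ] yaw -33.0 zax [-0.005  0.002 -1.   ] F [-1.56 -0.15 -0.07] T [-0.08  0.18  0.  ] w 0.0868 j [-0.65  0.39  0.59  1.47 -0.22  1.35 -0.63]
shift [0.008  0.0017 0.0742] turn/2 [0.0005 0.0027 0.004 ]
```

View pics/f.png

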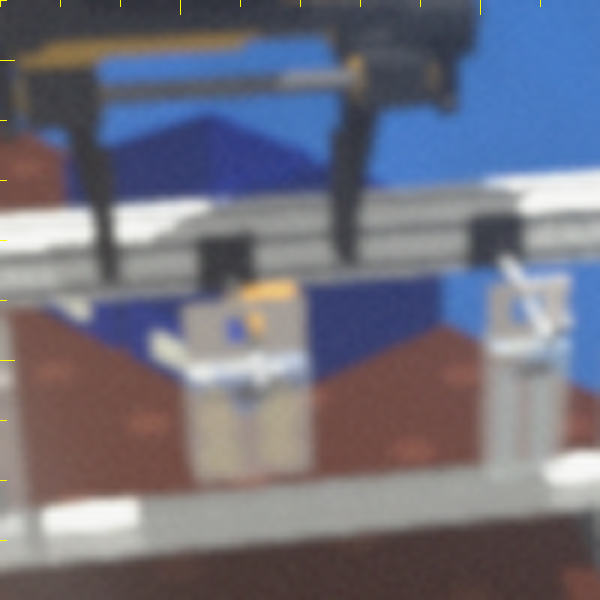

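```bash
python3 -m crank '[{"x":0,"y":0,"z":0,"ax":0,"ay":0,"az":0,"claw":-1},{"x":0,"y":0,"z":0,"ax":0,"ay":0,"az":0,"claw":-1},{"x":0,"y":0,"z":0,"ax":0,"ay":0,"az":0,"claw":-1},{"x":0,"y":0,"z":0,"ax":0,"ay":0,"az":0,"claw":-1},{"x":0,"y":0,"z":0,"ax":0,"ay":0,"az":0,"claw":-1}]'
python3 go.py .6332 .0837 .1438 -33.5 0
```

```text
time: 3.17
ee_pos: [0.631, 0.0876, 0.2234]
eef_rot: [0.958, -0.285, 0.001, -0.002]
ft_force: [0.1, -0.1, 0.4]
width: 0.0872
t 3.17 pos [0.631  0.0876 0.2234] yaw -33.2 zax [ 0.003  0.003 -1.   ] F [ 0.11 -0.13  0.4 ] T [-0.07  0.07  0.01] w 0.0872 j [-0.65  0.39  0.59  1.46 -0.22  1.36 -0.63]
shift [0.0039 0.0024 0.0796] turn/2 [-0.0022 -0.0004  0.0028]
```

```bash
python3 -m crank '[{"x":0.002,"y":0.001,"z":0.016,"ax":0,"ay":0,"az":0.003,"claw":-1},{"x":0.004,"y":0.002,"z":0.032,"ax":0,"ay":0,"az":0.003,"claw":-1},{"x":0.004,"y":0.002,"z":0.048,"ax":0,"ay":0,"az":0.003,"claw":-1},{"x":0.004,"y":0.002,"z":0.064,"ax":0,"ay":0,"az":0.003,"claw":-1},{"x":0.004,"y":0.002,"z":0.079,"ax":0,"ay":0,"az":0.003,"claw":-1}]'
python3 -m crank '[{"x":0,"y":0,"z":0,"ax":0,"ay":0,"az":0,"claw":-1},{"x":0,"y":0,"z":0,"ax":0,"ay":0,"az":0,"claw":-1},{"x":0,"y":0,"z":0,"ax":0,"ay":0,"az":0,"claw":-1},{"x":0,"y":0,"z":0,"ax":0,"ay":0,"az":0,"claw":-1},{"x":0,"y":0,"z":0,"ax":0,"ay":0,"az":0,"claw":-1}]'
python3 go.py .6332 .0837 .1438 -33.5 0
python3 - <<'E'
from h import *
from bench import camera
crop('side',170,90,270,190,6,'pics/g.png',camera('side')['color'])
E
```

```text
time: 3.58
ee_pos: [0.6331, 0.0839, 0.1429]
eef_rot: [0.958, -0.288, 0.001, -0.002]
ft_force: [-0.2, 0.5, -0.5]
width: 0.0871
time: 4.0
ee_pos: [0.6336, 0.084, 0.1447]
eef_rot: [0.958, -0.288, 0.001, -0.002]
ft_force: [0.1, 0.7, 0.1]
width: 0.0871
t 4.0 pos [0.6336 0.084  0.1447] yaw -33.5 zax [ 0.003  0.003 -1.   ] F [0.13 0.72 0.11] T [-0.14  0.05  0.02] w 0.0871 j [-0.63  0.45  0.57  1.55 -0.26  1.21 -0.6 ]
shift [-0.0002  0.0005  0.0008] turn/2 [-0.0024 -0.0005 -0.0002]
```

View pics/g.png

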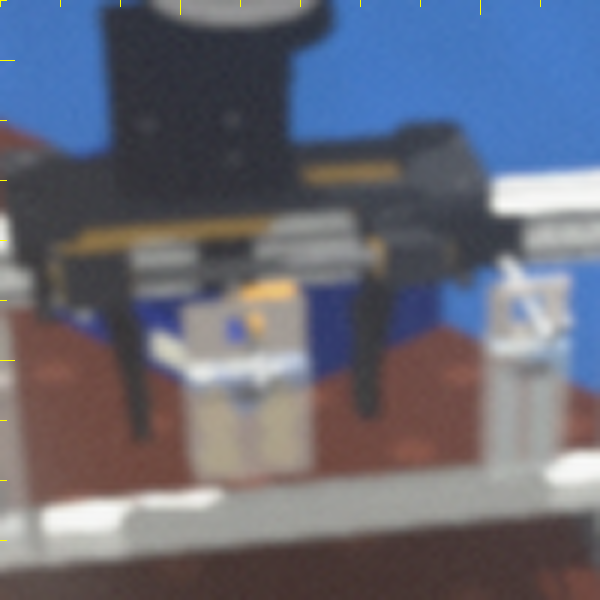

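```bash
python3 -m crank '[{"x":0,"y":0,"z":0,"ax":0,"ay":0,"az":0,"claw":0},{"x":0,"y":0,"z":0,"ax":0,"ay":0,"az":0,"claw":0.1},{"x":0,"y":0,"z":0,"ax":0,"ay":0,"az":0,"claw":1},{"x":0,"y":0,"z":0,"ax":0,"ay":0,"az":0,"claw":1},{"x":0,"y":0,"z":0,"ax":0,"ay":0,"az":0,"claw":1}]' 25
python3 -m crank '[{"x":0,"y":0,"z":0,"ax":0,"ay":0,"az":0,"claw":1},{"x":0,"y":0,"z":0,"ax":0,"ay":0,"az":0,"claw":1},{"x":0,"y":0,"z":0,"ax":0,"ay":0,"az":0,"claw":1},{"x":0,"y":0,"z":0,"ax":0,"ay":0,"az":0,"claw":1},{"x":0,"y":0,"z":0,"ax":0,"ay":0,"az":0,"claw":1}]'
python3 go.py
```

```text
time: 4.47
ee_pos: [0.633, 0.084, 0.1435]
eef_rot: [0.958, -0.288, 0.0, -0.002]
ft_force: [0.0, -0.1, -0.0]
width: 0.0617
time: 4.88
ee_pos: [0.633, 0.084, 0.1435]
eef_rot: [0.958, -0.288, 0.0, -0.002]
ft_force: [-0.3, -0.6, -1.0]
width: 0.0503
t 4.88 pos [0.633  0.084  0.1435] yaw -33.5 zax [ 0.002  0.003 -1.   ] F [-0.3  -0.62 -0.98] T [-0.12  0.06 -0.06] w 0.0503 j [-0.63  0.45  0.57  1.55 -0.26  1.21 -0.6 ]
```

```bash
python3 -m crank '[{"x":0,"y":0,"z":-0.001,"ax":0,"ay":0,"az":0,"claw":1},{"x":0,"y":0,"z":-0.002,"ax":0,"ay":0,"az":0,"claw":1},{"x":0,"y":0,"z":-0.003,"ax":0,"ay":0,"az":0,"claw":1},{"x":0,"y":0,"z":-0.004,"ax":0,"ay":0,"az":0,"claw":1},{"x":0,"y":0,"z":-0.004,"ax":0,"ay":0,"az":0,"claw":1}]'
python3 -m crank '[{"x":0,"y":0,"z":0,"ax":0,"ay":0,"az":0,"claw":1},{"x":0,"y":0,"z":0,"ax":0,"ay":0,"az":0,"claw":1},{"x":0,"y":0,"z":0,"ax":0,"ay":0,"az":0,"claw":1},{"x":0,"y":0,"z":0,"ax":0,"ay":0,"az":0,"claw":1},{"x":0,"y":0,"z":0,"ax":0,"ay":0,"az":0,"claw":1}]'
python3 go.py
```

```text
time: 5.3
ee_pos: [0.6331, 0.084, 0.1478]
eef_rot: [0.958, -0.288, 0.001, -0.002]
ft_force: [0.7, -0.7, -1.5]
width: 0.0502
time: 5.72
ee_pos: [0.633, 0.0839, 0.1475]
eef_rot: [0.958, -0.288, 0.0, -0.002]
ft_force: [-0.1, 0.2, -1.5]
width: 0.0502
t 5.72 pos [0.633  0.0839 0.1475] yaw -33.5 zax [ 0.002  0.003 -1.   ] F [-0.15  0.23 -1.47] T [-0.1   0.13 -0.04] w 0.0502 j [-0.63  0.45  0.57  1.55 -0.26  1.22 -0.6 ]
```

```bash
python3 -m crank '[{"x":0,"y":0.003,"z":0,"ax":0,"ay":0,"az":0,"claw":1},{"x":0,"y":0.006,"z":0,"ax":0,"ay":0,"az":0,"claw":1},{"x":0,"y":0.009,"z":0,"ax":0,"ay":0,"az":0,"claw":1},{"x":0,"y":0.012,"z":0,"ax":0,"ay":0,"az":0,"claw":1},{"x":0,"y":0.015,"z":0,"ax":0,"ay":0,"az":0,"claw":1}]'
python3 -m crank '[{"x":0,"y":0.003,"z":0,"ax":0,"ay":0,"az":0,"claw":1},{"x":0,"y":0.006,"z":0,"ax":0,"ay":0,"az":0,"claw":1},{"x":0,"y":0.009,"z":0,"ax":0,"ay":0,"az":0,"claw":1},{"x":0,"y":0.012,"z":0,"ax":0,"ay":0,"az":0,"claw":1},{"x":0,"y":0.012,"z":0,"ax":0,"ay":0,"az":0,"claw":1}]'
python3 go.py
```

```text
time: 6.13
ee_pos: [0.6245, 0.071, 0.1475]
eef_rot: [0.957, -0.288, 0.0, -0.002]
ft_force: [-0.1, -0.3, -0.9]
width: 0.05
time: 6.55
ee_pos: [0.6179, 0.0606, 0.1475]
eef_rot: [0.957, -0.289, 0.0, -0.002]
ft_force: [0.7, -0.5, -1.9]
width: 0.0503
t 6.55 pos [0.6179 0.0606 0.1475] yaw -33.6 zax [ 0.002  0.003 -1.   ] F [ 0.73 -0.5  -1.88] T [-0.16  0.08  0.02] w 0.0503 j [-0.62  0.41  0.58  1.6  -0.24  1.2  -0.58]
```

Free sliding (only weight felt). Now tilt 18° about the slot.

```bash
python3 -m crank '[{"x":0,"y":0.0027,"z":-0.0001,"ax":-0.0314,"ay":0,"az":0,"claw":1},{"x":0,"y":0.0053,"z":-0.0003,"ax":-0.0628,"ay":0,"az":0,"claw":1},{"x":0,"y":0.0079,"z":-0.0008,"ax":-0.0942,"ay":0,"az":0,"claw":1},{"x":0,"y":0.0105,"z":-0.0013,"ax":-0.1256,"ay":0,"az":0,"claw":1},{"x":0,"y":0.0131,"z":-0.0021,"ax":-0.157,"ay":0,"az":0,"claw":1}]'
python3 -m crank '[{"x":0,"y":0,"z":0,"ax":0,"ay":0,"az":0,"claw":1},{"x":0,"y":0,"z":0,"ax":0,"ay":0,"az":0,"claw":1},{"x":0,"y":0,"z":0,"ax":0,"ay":0,"az":0,"claw":1},{"x":0,"y":0,"z":0,"ax":0,"ay":0,"az":0,"claw":1},{"x":0,"y":0,"z":0,"ax":0,"ay":0,"az":0,"claw":1}]'
cat >> go.py <<'E'
M=Rc.as_matrix();sl=s['ee_pos']+M@[0,0,-.0425];print('slot rack',((sl-[*rack[:2],0])@R.from_euler('z',rack[2]).as_matrix()).round(4),'tilt',np.degrees(np.arcsin(M[2,1])).round(1))
E
python3 go.py
```

```text
time: 6.97
ee_pos: [0.611, 0.0508, 0.1497]
eef_rot: [0.946, -0.285, -0.045, 0.149]
ft_force: [-0.4, 0.1, -0.9]
width: 0.0501
time: 7.38
ee_pos: [0.6109, 0.0497, 0.15]
eef_rot: [0.946, -0.286, -0.044, 0.147]
ft_force: [-0.3, 0.5, -0.9]
width: 0.0505
t 7.38 pos [0.6109 0.0497 0.15  ] yaw -33.6 zax [-0.168 -0.253 -0.953] F [-0.32  0.46 -0.91] T [ 0.28 -0.13  0.05] w 0.0505 j [-0.69  0.58  0.62  1.42 -0.09  1.44 -0.69]
slot rack [-0.1007  0.0003  0.1905] tilt 17.7
```

```bash
python3 -m crank '[{"x":0,"y":0.004,"z":0.0013,"ax":0,"ay":0,"az":0,"claw":1},{"x":0,"y":0.008,"z":0.0026,"ax":0,"ay":0,"az":0,"claw":1},{"x":0,"y":0.012,"z":0.0039,"ax":0,"ay":0,"az":0,"claw":1},{"x":0,"y":0.016,"z":0.0052,"ax":0,"ay":0,"az":0,"claw":1},{"x":0,"y":0.02,"z":0.0064,"ax":0,"ay":0,"az":0,"claw":1}]'
python3 -m crank '[{"x":0,"y":0.002,"z":0.0006,"ax":0,"ay":0,"az":0,"claw":1},{"x":0,"y":0.004,"z":0.001,"ax":0,"ay":0,"az":0,"claw":1},{"x":0,"y":0.006,"z":0.001,"ax":0,"ay":0,"az":0,"claw":1},{"x":0,"y":0.006,"z":0.001,"ax":0,"ay":0,"az":0,"claw":1},{"x":0,"y":0.006,"z":0.001,"ax":0,"ay":0,"az":0,"claw":1}]'
python3 go.py
```

```text
time: 7.8
ee_pos: [0.599, 0.0324, 0.1496]
eef_rot: [0.946, -0.285, -0.045, 0.148]
ft_force: [-0.2, -0.8, -0.2]
width: 0.0505
time: 8.22
ee_pos: [0.596, 0.0281, 0.1505]
eef_rot: [0.946, -0.285, -0.045, 0.148]
ft_force: [0.4, 0.7, -1.8]
width: 0.05
t 8.22 pos [0.596  0.0281 0.1505] yaw -33.5 zax [-0.169 -0.255 -0.952] F [ 0.4   0.68 -1.83] T [ 0.29 -0.16 -0.01] w 0.05 j [-0.69  0.54  0.63  1.48 -0.07  1.41 -0.67]
slot rack [-0.1269  0.0007  0.1909] tilt 17.8
```

```bash
python3 -m crank '[{"x":0,"y":0.002,"z":0,"ax":0,"ay":0,"az":0,"claw":1},{"x":0,"y":0.004,"z":0,"ax":0,"ay":0,"az":0,"claw":1},{"x":0,"y":0.006,"z":0,"ax":0,"ay":0,"az":0,"claw":1},{"x":0,"y":0.008,"z":-0.0005,"ax":0,"ay":0,"az":0,"claw":1},{"x":0,"y":0.008,"z":-0.0005,"ax":0,"ay":0,"az":0,"claw":1}]'
python3 go.py
python3 -m crank '[{"x":0,"y":0.001,"z":-0.0003,"ax":0,"ay":0,"az":0,"claw":1},{"x":0,"y":0.002,"z":-0.0006,"ax":0,"ay":0,"az":0,"claw":1},{"x":0,"y":0.003,"z":-0.0009,"ax":0,"ay":0,"az":0,"claw":1},{"x":0,"y":0.004,"z":-0.0012,"ax":0,"ay":0,"az":0,"claw":1},{"x":0,"y":0.004,"z":-0.0012,"ax":0,"ay":0,"az":0,"claw":1}]'
python3 go.py
```

```text
time: 8.63
ee_pos: [0.5918, 0.0212, 0.1536]
eef_rot: [0.946, -0.285, -0.045, 0.148]
ft_force: [-0.2, -0.9, -0.8]
width: 0.0505
t 8.63 pos [0.5918 0.0212 0.1536] yaw -33.5 zax [-0.169 -0.255 -0.952] F [-0.24 -0.87 -0.82] T [ 0.25 -0.14 -0.02] w 0.0505 j [-0.69  0.52  0.63  1.49 -0.06  1.41 -0.67]
slot rack [-0.135   0.0005  0.1941] tilt 17.8
time: 9.05
ee_pos: [0.5895, 0.0188, 0.1553]
eef_rot: [0.946, -0.285, -0.045, 0.148]
ft_force: [-0.7, -0.8, -4.9]
width: 0.0506
t 9.05 pos [0.5895 0.0188 0.1553] yaw -33.5 zax [-0.17  -0.255 -0.952] F [-0.67 -0.77 -4.86] T [ 0.35 -0.1  -0.01] w 0.0506 j [-0.69  0.52  0.63  1.5  -0.06  1.41 -0.66]
slot rack [-0.1382  0.001   0.1958] tilt 17.8
```

```bash
python3 -m crank '[{"x":0,"y":0,"z":0.001,"ax":0,"ay":0,"az":0,"claw":1},{"x":0,"y":-0.0005,"z":0.002,"ax":0,"ay":0,"az":0,"claw":1},{"x":0,"y":-0.0008,"z":0.003,"ax":0,"ay":0,"az":0,"claw":1},{"x":0,"y":-0.0008,"z":0.003,"ax":0,"ay":0,"az":0,"claw":1},{"x":0,"y":-0.0008,"z":0.003,"ax":0,"ay":0,"az":0,"claw":1}]'
python3 go.py
python3 -m crank '[{"x":0,"y":0.001,"z":0.0003,"ax":0,"ay":0,"az":0,"claw":1},{"x":0,"y":0.002,"z":0.0006,"ax":0,"ay":0,"az":0,"claw":1},{"x":0,"y":0.003,"z":0.0009,"ax":0,"ay":0,"az":0,"claw":1},{"x":0,"y":0.003,"z":0.0009,"ax":0,"ay":0,"az":0,"claw":1},{"x":0,"y":0.003,"z":0.0009,"ax":0,"ay":0,"az":0,"claw":1}]'
python3 go.py
```

```text
time: 9.47
ee_pos: [0.5899, 0.0188, 0.1526]
eef_rot: [0.946, -0.285, -0.045, 0.148]
ft_force: [-0.1, 0.5, -1.5]
width: 0.0504
t 9.47 pos [0.5899 0.0188 0.1526] yaw -33.5 zax [-0.169 -0.255 -0.952] F [-0.12  0.47 -1.54] T [ 0.28 -0.14  0.01] w 0.0504 j [-0.69  0.52  0.63  1.5  -0.06  1.41 -0.66]
slot rack [-0.138   0.0007  0.1931] tilt 17.8
time: 9.88
ee_pos: [0.5881, 0.016, 0.1527]
eef_rot: [0.946, -0.285, -0.045, 0.148]
ft_force: [0.5, 0.0, -1.3]
width: 0.0501
t 9.88 pos [0.5881 0.016  0.1527] yaw -33.5 zax [-0.169 -0.255 -0.952] F [ 0.5   0.04 -1.29] T [ 0.27 -0.14 -0.05] w 0.0501 j [-0.69  0.52  0.63  1.51 -0.06  1.4  -0.66]
slot rack [-0.1413  0.0007  0.1932] tilt 17.8
```

```bash
python3 -m crank '[{"x":0,"y":0.001,"z":0.0003,"ax":0,"ay":0,"az":0,"claw":1},{"x":0,"y":0.002,"z":0.0006,"ax":0,"ay":0,"az":0,"claw":1},{"x":0,"y":0.003,"z":0.0009,"ax":0,"ay":0,"az":0,"claw":1},{"x":0,"y":0.003,"z":0.0009,"ax":0,"ay":0,"az":0,"claw":1},{"x":0,"y":0.003,"z":0.0009,"ax":0,"ay":0,"az":0,"claw":1}]'
python3 go.py
```

```text
time: 10.3
ee_pos: [0.5864, 0.0135, 0.1527]
eef_rot: [0.946, -0.285, -0.045, 0.148]
ft_force: [0.4, -1.0, -1.3]
width: 0.0501
t 10.3 pos [0.5864 0.0135 0.1527] yaw -33.5 zax [-0.169 -0.255 -0.952] F [ 0.42 -1.   -1.25] T [ 0.24 -0.12  0.01] w 0.0501 j [-0.69  0.51  0.64  1.52 -0.05  1.4  -0.66]
slot rack [-0.1444  0.0007  0.1932] tilt 17.8
```

```bash
python3 -m crank '[{"x":0,"y":0.001,"z":0,"ax":0,"ay":0,"az":0,"claw":1},{"x":0,"y":0.002,"z":0,"ax":0,"ay":0,"az":0,"claw":1},{"x":0,"y":0.003,"z":0,"ax":0,"ay":0,"az":0,"claw":1},{"x":0,"y":0.003,"z":0,"ax":0,"ay":0,"az":0,"claw":1},{"x":0,"y":0.003,"z":0,"ax":0,"ay":0,"az":0,"claw":1}]'
python3 go.py
```

```text
time: 10.72
ee_pos: [0.585, 0.0113, 0.1538]
eef_rot: [0.946, -0.285, -0.044, 0.148]
ft_force: [0.3, 1.2, -0.3]
width: 0.0506
t 10.72 pos [0.585  0.0113 0.1538] yaw -33.5 zax [-0.168 -0.255 -0.952] F [ 0.29  1.17 -0.33] T [ 0.39 -0.17 -0.03] w 0.0506 j [-0.69  0.51  0.64  1.52 -0.05  1.4  -0.66]
slot rack [-0.147   0.0007  0.1943] tilt 17.8
```

```bash
python3 -m crank '[{"x":0,"y":0.0003,"z":-0.001,"ax":0,"ay":0,"az":0,"claw":1},{"x":0,"y":0.0006,"z":-0.002,"ax":0,"ay":0,"az":0,"claw":1},{"x":0,"y":0.0009,"z":-0.003,"ax":0,"ay":0,"az":0,"claw":1},{"x":0,"y":0.0009,"z":-0.003,"ax":0,"ay":0,"az":0,"claw":1},{"x":0,"y":0.0009,"z":-0.003,"ax":0,"ay":0,"az":0,"claw":1}]'
python3 go.py
python3 -m crank '[{"x":0,"y":0.001,"z":-0.0004,"ax":0,"ay":0,"az":0,"claw":1},{"x":0,"y":0.002,"z":-0.0008,"ax":0,"ay":0,"az":0,"claw":1},{"x":0,"y":0.003,"z":-0.0012,"ax":0,"ay":0,"az":0,"claw":1},{"x":0,"y":0.003,"z":-0.0012,"ax":0,"ay":0,"az":0,"claw":1},{"x":0,"y":0.003,"z":-0.0012,"ax":0,"ay":0,"az":0,"claw":1}]'
python3 go.py
```

```text
time: 11.13
ee_pos: [0.5848, 0.0111, 0.1568]
eef_rot: [0.946, -0.285, -0.045, 0.148]
ft_force: [-0.6, -0.1, -1.8]
width: 0.0507
t 11.13 pos [0.5848 0.0111 0.1568] yaw -33.5 zax [-0.169 -0.255 -0.952] F [-0.56 -0.06 -1.85] T [ 0.27 -0.2   0.03] w 0.0507 j [-0.69  0.5   0.64  1.52 -0.05  1.41 -0.66]
slot rack [-0.1473  0.0007  0.1972] tilt 17.8
time: 11.55
ee_pos: [0.5835, 0.009, 0.1588]
eef_rot: [0.946, -0.285, -0.045, 0.148]
ft_force: [-0.1, 0.4, -0.1]
width: 0.0503
t 11.55 pos [0.5835 0.009  0.1588] yaw -33.5 zax [-0.169 -0.255 -0.952] F [-0.13  0.39 -0.14] T [ 0.22 -0.16 -0.06] w 0.0503 j [-0.69  0.5   0.64  1.52 -0.05  1.41 -0.65]
slot rack [-0.1497  0.0007  0.1993] tilt 17.8
```

```bash
python3 -m crank '[{"x":0,"y":0.001,"z":-0.0004,"ax":0,"ay":0,"az":0,"claw":1},{"x":0,"y":0.002,"z":-0.0008,"ax":0,"ay":0,"az":0,"claw":1},{"x":0,"y":0.003,"z":-0.0012,"ax":0,"ay":0,"az":0,"claw":1},{"x":0,"y":0.003,"z":-0.0012,"ax":0,"ay":0,"az":0,"claw":1},{"x":0,"y":0.003,"z":-0.0012,"ax":0,"ay":0,"az":0,"claw":1}]'
python3 go.py
python3 -m crank '[{"x":0,"y":0.001,"z":-0.0004,"ax":0,"ay":0,"az":0,"claw":1},{"x":0,"y":0.002,"z":-0.0008,"ax":0,"ay":0,"az":0,"claw":1},{"x":0,"y":0.003,"z":-0.0012,"ax":0,"ay":0,"az":0,"claw":1},{"x":0,"y":0.003,"z":-0.0012,"ax":0,"ay":0,"az":0,"claw":1},{"x":0,"y":0.003,"z":-0.0012,"ax":0,"ay":0,"az":0,"claw":1}]'
python3 go.py
```

```text
time: 11.97
ee_pos: [0.5821, 0.007, 0.1609]
eef_rot: [0.946, -0.285, -0.045, 0.148]
ft_force: [0.2, 0.4, -1.1]
width: 0.0507
t 11.97 pos [0.5821 0.007  0.1609] yaw -33.5 zax [-0.169 -0.255 -0.952] F [ 0.22  0.44 -1.1 ] T [ 0.26 -0.16  0.01] w 0.0507 j [-0.69  0.49  0.64  1.52 -0.04  1.41 -0.65]
slot rack [-0.1522  0.0007  0.2014] tilt 17.8
time: 12.38
ee_pos: [0.5807, 0.0049, 0.163]
eef_rot: [0.946, -0.285, -0.045, 0.148]
ft_force: [0.5, 0.1, -1.4]
width: 0.05
t 12.38 pos [0.5807 0.0049 0.163 ] yaw -33.5 zax [-0.169 -0.255 -0.952] F [ 0.45  0.08 -1.39] T [ 0.27 -0.13  0.05] w 0.05 j [-0.69  0.49  0.64  1.52 -0.04  1.41 -0.65]
slot rack [-0.1547  0.0007  0.2034] tilt 17.8
```

```bash
python3 -m crank '[{"x":0,"y":0.001,"z":-0.0004,"ax":0,"ay":0,"az":0,"claw":1},{"x":0,"y":0.002,"z":-0.0008,"ax":0,"ay":0,"az":0,"claw":1},{"x":0,"y":0.003,"z":-0.0012,"ax":0,"ay":0,"az":0,"claw":1},{"x":0,"y":0.003,"z":-0.0012,"ax":0,"ay":0,"az":0,"claw":1},{"x":0,"y":0.003,"z":-0.0012,"ax":0,"ay":0,"az":0,"claw":1}]'
python3 go.py
python3 -m crank '[{"x":0,"y":0.001,"z":-0.0004,"ax":0,"ay":0,"az":0,"claw":1},{"x":0,"y":0.002,"z":-0.0008,"ax":0,"ay":0,"az":0,"claw":1},{"x":0,"y":0.003,"z":-0.0012,"ax":0,"ay":0,"az":0,"claw":1},{"x":0,"y":0.003,"z":-0.0012,"ax":0,"ay":0,"az":0,"claw":1},{"x":0,"y":0.003,"z":-0.0012,"ax":0,"ay":0,"az":0,"claw":1}]'
python3 go.py
```

```text
time: 12.8
ee_pos: [0.5794, 0.0028, 0.1651]
eef_rot: [0.946, -0.285, -0.045, 0.148]
ft_force: [-0.3, 0.1, -1.5]
width: 0.0504
t 12.8 pos [0.5794 0.0028 0.1651] yaw -33.5 zax [-0.169 -0.255 -0.952] F [-0.28  0.15 -1.53] T [ 0.25 -0.11  0.01] w 0.0504 j [-0.69  0.48  0.65  1.53 -0.04  1.41 -0.65]
slot rack [-0.1572  0.0007  0.2055] tilt 17.8
time: 13.22
ee_pos: [0.578, 0.0008, 0.1671]
eef_rot: [0.946, -0.285, -0.045, 0.148]
ft_force: [0.6, 0.9, -0.5]
width: 0.05
t 13.22 pos [0.578  0.0008 0.1671] yaw -33.5 zax [-0.169 -0.255 -0.952] F [ 0.65  0.85 -0.48] T [ 0.3  -0.15  0.03] w 0.05 j [-0.69  0.48  0.65  1.53 -0.04  1.42 -0.65]
slot rack [-0.1597  0.0007  0.2076] tilt 17.8
```

```bash
python3 -m crank '[{"x":0,"y":0.0003,"z":-0.001,"ax":0,"ay":0,"az":0,"claw":1},{"x":0,"y":0.0005,"z":-0.0018,"ax":0,"ay":0,"az":0,"claw":1},{"x":0,"y":0.0015,"z":-0.0022,"ax":0,"ay":0,"az":0,"claw":1},{"x":0,"y":0.0025,"z":-0.0026,"ax":0,"ay":0,"az":0,"claw":1},{"x":0,"y":0.0025,"z":-0.0026,"ax":0,"ay":0,"az":0,"claw":1}]'
python3 go.py
python3 -m crank '[{"x":0,"y":0.001,"z":-0.0004,"ax":0,"ay":0,"az":0,"claw":1},{"x":0,"y":0.002,"z":-0.0008,"ax":0,"ay":0,"az":0,"claw":1},{"x":0,"y":0.003,"z":-0.0012,"ax":0,"ay":0,"az":0,"claw":1},{"x":0,"y":0.003,"z":-0.0012,"ax":0,"ay":0,"az":0,"claw":1},{"x":0,"y":0.003,"z":-0.0012,"ax":0,"ay":0,"az":0,"claw":1}]'
python3 go.py
```

```text
time: 13.63
ee_pos: [0.5771, -0.0008, 0.1705]
eef_rot: [0.946, -0.285, -0.045, 0.148]
ft_force: [-0.3, 0.6, -1.9]
width: 0.0503
t 13.63 pos [ 0.5771 -0.0008  0.1705] yaw -33.5 zax [-0.169 -0.255 -0.952] F [-0.27  0.57 -1.89] T [ 0.22 -0.11  0.03] w 0.0503 j [-0.69  0.47  0.65  1.53 -0.03  1.42 -0.65]
slot rack [-0.1614  0.0006  0.2109] tilt 17.8
time: 14.05
ee_pos: [0.5757, -0.0026, 0.1724]
eef_rot: [0.946, -0.285, -0.045, 0.148]
ft_force: [0.2, -0.6, -0.8]
width: 0.05
t 14.05 pos [ 0.5757 -0.0026  0.1724] yaw -33.5 zax [-0.169 -0.255 -0.952] F [ 0.23 -0.63 -0.77] T [ 0.24 -0.17 -0.03] w 0.05 j [-0.69  0.47  0.65  1.53 -0.03  1.42 -0.64]
slot rack [-0.1637  0.0007  0.2128] tilt 17.8
```

```bash
python3 -m crank '[{"x":0,"y":0.001,"z":-0.0003,"ax":0,"ay":0,"az":0,"claw":1},{"x":0,"y":0.002,"z":-0.0006,"ax":0,"ay":0,"az":0,"claw":1},{"x":0,"y":0.003,"z":-0.001,"ax":0,"ay":0,"az":0,"claw":1},{"x":0,"y":0.003,"z":-0.001,"ax":0,"ay":0,"az":0,"claw":1},{"x":0,"y":0.003,"z":-0.001,"ax":0,"ay":0,"az":0,"claw":1}]'
python3 go.py
python3 -m crank '[{"x":0,"y":0.001,"z":-0.0003,"ax":0,"ay":0,"az":0,"claw":1},{"x":0,"y":0.002,"z":-0.0006,"ax":0,"ay":0,"az":0,"claw":1},{"x":0,"y":0.003,"z":-0.001,"ax":0,"ay":0,"az":0,"claw":1},{"x":0,"y":0.003,"z":-0.001,"ax":0,"ay":0,"az":0,"claw":1},{"x":0,"y":0.003,"z":-0.001,"ax":0,"ay":0,"az":0,"claw":1}]'
python3 go.py
```

```text
time: 14.47
ee_pos: [0.5743, -0.0047, 0.1743]
eef_rot: [0.946, -0.285, -0.045, 0.148]
ft_force: [0.2, -0.7, -0.9]
width: 0.0502
t 14.47 pos [ 0.5743 -0.0047  0.1743] yaw -33.5 zax [-0.169 -0.255 -0.952] F [ 0.2  -0.68 -0.87] T [ 0.28 -0.12  0.02] w 0.0502 j [-0.69  0.46  0.65  1.54 -0.03  1.42 -0.64]
slot rack [-0.1663  0.0007  0.2147] tilt 17.8
time: 14.88
ee_pos: [0.5729, -0.0069, 0.1761]
eef_rot: [0.946, -0.285, -0.045, 0.148]
ft_force: [-0.5, -0.6, -1.3]
width: 0.0505
t 14.88 pos [ 0.5729 -0.0069  0.1761] yaw -33.5 zax [-0.169 -0.255 -0.952] F [-0.46 -0.65 -1.33] T [ 0.23 -0.17 -0.03] w 0.0505 j [-0.69  0.46  0.65  1.54 -0.02  1.42 -0.64]
slot rack [-0.1689  0.0007  0.2166] tilt 17.8
```

```bash
python3 -m crank '[{"x":0,"y":0.0015,"z":-0.0003,"ax":0,"ay":0,"az":0,"claw":1},{"x":0,"y":0.003,"z":-0.0006,"ax":0,"ay":0,"az":0,"claw":1},{"x":0,"y":0.0045,"z":-0.0009,"ax":0,"ay":0,"az":0,"claw":1},{"x":0,"y":0.006,"z":-0.0012,"ax":0,"ay":0,"az":0,"claw":1},{"x":0,"y":0.006,"z":-0.0012,"ax":0,"ay":0,"az":0,"claw":1}]'
python3 go.py
python3 -m crank '[{"x":0,"y":0.002,"z":0,"ax":0,"ay":0,"az":0,"claw":1},{"x":0,"y":0.004,"z":0,"ax":0,"ay":0,"az":0,"claw":1},{"x":0,"y":0.006,"z":0,"ax":0,"ay":0,"az":0,"claw":1},{"x":0,"y":0.008,"z":0,"ax":0,"ay":0,"az":0,"claw":1},{"x":0,"y":0.008,"z":0,"ax":0,"ay":0,"az":0,"claw":1}]'
python3 go.py
python3 - <<'E'
from h import *
from bench import camera
crop('side',170,90,270,190,6,'pics/k.png',camera('side')['color'])
E
```

```text
time: 15.3
ee_pos: [0.5699, -0.0117, 0.1793]
eef_rot: [0.946, -0.285, -0.045, 0.148]
ft_force: [-0.0, -0.4, -1.0]
width: 0.0505
t 15.3 pos [ 0.5699 -0.0117  0.1793] yaw -33.5 zax [-0.169 -0.255 -0.952] F [-0.02 -0.38 -1.01] T [ 0.23 -0.13  0.  ] w 0.0505 j [-0.69  0.44  0.66  1.55 -0.02  1.43 -0.64]
slot rack [-0.1745  0.0006  0.2197] tilt 17.8
time: 15.72
ee_pos: [0.5656, -0.0182, 0.1817]
eef_rot: [0.946, -0.285, -0.045, 0.148]
ft_force: [0.1, -0.7, -1.8]
width: 0.0503
t 15.72 pos [ 0.5656 -0.0182  0.1817] yaw -33.6 zax [-0.169 -0.255 -0.952] F [ 0.09 -0.65 -1.81] T [ 0.26 -0.19 -0.04] w 0.0503 j [-0.69  0.43  0.66  1.56 -0.01  1.42 -0.63]
slot rack [-0.1823  0.0006  0.2222] tilt 17.8
```

View pics/k.png

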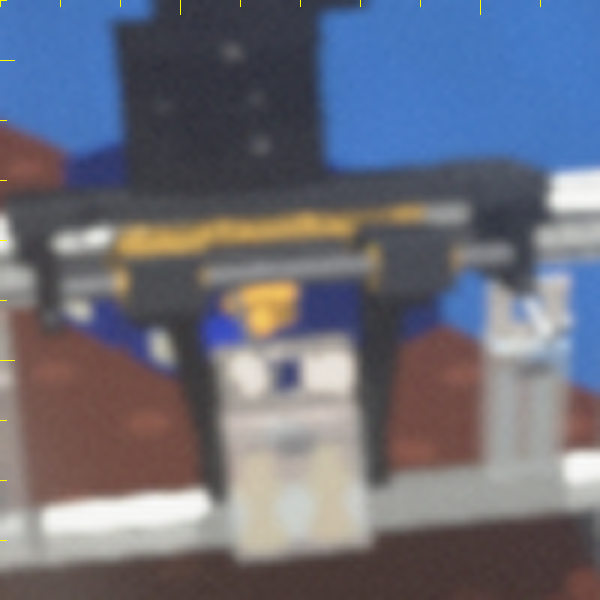

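```bash
python3 -m crank '[{"x":0,"y":0.006,"z":0,"ax":0,"ay":0,"az":0,"claw":1},{"x":0,"y":0.012,"z":0,"ax":0,"ay":0,"az":0,"claw":1},{"x":0,"y":0.02,"z":0,"ax":0,"ay":0,"az":0,"claw":1},{"x":0,"y":0.03,"z":0,"ax":0,"ay":0,"az":0,"claw":1},{"x":0,"y":0.04,"z":0,"ax":0,"ay":0,"az":0,"claw":1}]'
python3 -m crank '[{"x":0,"y":0.01,"z":0,"ax":0.03,"ay":0,"az":0,"claw":1},{"x":0,"y":0.02,"z":0,"ax":0.06,"ay":0,"az":0,"claw":1},{"x":0,"y":0.03,"z":0,"ax":0.09,"ay":0,"az":0,"claw":1},{"x":0,"y":0.035,"z":0,"ax":0.12,"ay":0,"az":0,"claw":1},{"x":0,"y":0.035,"z":0,"ax":0.155,"ay":0,"az":0,"claw":1}]'
python3 go.py .4978 -.2165 .15 -97.1 0
```

```text
time: 16.18
ee_pos: [0.5441, -0.0505, 0.1941]
eef_rot: [0.946, -0.285, -0.045, 0.148]
ft_force: [-0.4, 0.3, -1.4]
width: 0.05
time: 16.6
ee_pos: [0.5256, -0.079, 0.2054]
eef_rot: [0.957, -0.289, 0.001, -0.001]
ft_force: [-0.1, 0.1, -0.9]
width: 0.05
t 16.6 pos [ 0.5256 -0.079   0.2054] yaw -33.6 zax [ 0.003  0.002 -1.   ] F [-0.14  0.13 -0.88] T [-0.12  0.15  0.03] w 0.05 j [-0.58  0.14  0.71  1.77 -0.1   1.26 -0.43]
shift [0.0529 0.1301 0.055 ] turn/2 [-1.70e-03  4.00e-04  5.54e-01]
slot rack [-0.2682  0.0003  0.2479] tilt -0.2
```

```bash
python3 -m crank '[{"x":0.01,"y":0.025,"z":0,"ax":0,"ay":0,"az":0.055,"claw":1},{"x":0.02,"y":0.05,"z":0,"ax":0,"ay":0,"az":0.11,"claw":1},{"x":0.03,"y":0.075,"z":0,"ax":0,"ay":0,"az":0.165,"claw":1},{"x":0.043,"y":0.105,"z":0,"ax":0,"ay":0,"az":0.22,"claw":1},{"x":0.053,"y":0.13,"z":0,"ax":0,"ay":0,"az":0.275,"claw":1}]'
python3 -m crank '[{"x":0,"y":0,"z":0.01,"ax":0,"ay":0,"az":0.055,"claw":1},{"x":0,"y":0,"z":0.02,"ax":0,"ay":0,"az":0.11,"claw":1},{"x":0,"y":0,"z":0.03,"ax":0,"ay":0,"az":0.165,"claw":1},{"x":0,"y":0,"z":0.04,"ax":0,"ay":0,"az":0.22,"claw":1},{"x":0,"y":0,"z":0.05,"ax":0,"ay":0,"az":0.275,"claw":1}]'
python3 -m crank '[{"x":0,"y":0,"z":0.02,"ax":0,"ay":0,"az":0,"claw":1},{"x":0,"y":0,"z":0.04,"ax":0,"ay":0,"az":0,"claw":1},{"x":0,"y":0,"z":0.05,"ax":0,"ay":0,"az":0,"claw":1},{"x":0,"y":0,"z":0.05,"ax":0,"ay":0,"az":0,"claw":1},{"x":0,"y":0,"z":0.05,"ax":0,"ay":0,"az":0,"claw":1}]'
python3 go.py .4978 -.2165 .06 -97.1 0
```

```text
time: 17.02
ee_pos: [0.4973, -0.2175, 0.205]
eef_rot: [0.841, -0.54, 0.0, -0.0]
ft_force: [1.4, 0.2, -1.9]
width: 0.0503
time: 17.43
ee_pos: [0.4979, -0.2155, 0.1543]
eef_rot: [-0.663, 0.748, -0.0, 0.0]
ft_force: [-1.0, 0.3, -1.3]
width: 0.0502
time: 17.85
ee_pos: [0.4983, -0.2153, 0.1049]
eef_rot: [-0.665, 0.746, 0.0, -0.0]
ft_force: [1.1, -0.4, -1.0]
width: 0.0503
t 17.85 pos [ 0.4983 -0.2153  0.1049] yaw -96.6 zax [-0.001 -0.    -1.   ] F [ 1.1  -0.35 -0.99] T [-0.08  0.13  0.01] w 0.0503 j [-0.44  0.35  0.9   1.86 -0.31  1.08 -1.1 ]
shift [0.0012 0.0003 0.0449] turn/2 [ 0.0003 -0.0003  0.0046]
slot rack [-0.3967 -0.0523  0.1474] tilt 0.0
```

```bash
python3 -m crank '[{"x":0.001,"y":0,"z":0.012,"ax":0,"ay":0,"az":0.004,"claw":1},{"x":0.001,"y":0,"z":0.024,"ax":0,"ay":0,"az":0.004,"claw":1},{"x":0.001,"y":0,"z":0.036,"ax":0,"ay":0,"az":0.004,"claw":1},{"x":0.001,"y":0,"z":0.045,"ax":0,"ay":0,"az":0.004,"claw":1},{"x":0.001,"y":0,"z":0.045,"ax":0,"ay":0,"az":0.004,"claw":1}]'
python3 go.py .4978 -.2165 .029 -97.1 0
python3 - <<'E'
from h import *
from bench import camera,r
crop('side',215,225,315,325,6,'pics/m.png',camera('side')['color'])
s=r.read_state();M=R.from_quat(s['eef_rot']).as_matrix()
# kit bottom corners expected (tool frame: x=±.025 width, y=±.013, z=+.023)
for P in[(x,y,z) for z in(.023,-.029) for x in(.025,-.025) for y in(.013,-.013)]:
    q=proj('side',s['ee_pos']+M@P)[0];print(P,((q-[215,225])*6).round())
print('pocket rim',[((proj('side',np.array([.4978,-.2165,.022])+R.from_euler('z',-.1237).apply([x,y,0]))[0]-[215,225])*6).round() for x in(.017,-.017) for y in(.03,-.03)])
E
```

```text
time: 18.27
ee_pos: [0.4973, -0.2154, 0.0572]
eef_rot: [-0.663, 0.749, 0.001, -0.001]
ft_force: [-0.1, 0.1, -1.3]
width: 0.0502
t 18.27 pos [ 0.4973 -0.2154  0.0572] yaw -97.0 zax [-0.004  0.    -1.   ] F [-0.06  0.13 -1.34] T [-0.05  0.2  -0.03] w 0.0502 j [-0.39  0.42  0.86  1.9  -0.37  1.   -1.06]
shift [ 0.001  -0.0008  0.0282] turn/2 [ 0.0018 -0.0002  0.0009]
slot rack [-0.3973 -0.0516  0.0997] tilt 0.2
(0.025, 0.013, 0.023) [296. 395.]
(0.025, -0.013, 0.023) [355. 358.]
(-0.025, 0.013, 0.023) [201. 306.]
(-0.025, -0.013, 0.023) [258. 272.]
(0.025, 0.013, -0.029) [304. 284.]
(0.025, -0.013, -0.029) [364. 247.]
(-0.025, 0.013, -0.029) [204. 196.]
(-0.025, -0.013, -0.029) [264. 163.]
pocket rim [array([259., 286.]), array([373., 389.]), array([184., 331.]), array([297., 438.])]
```

View pics/m.png

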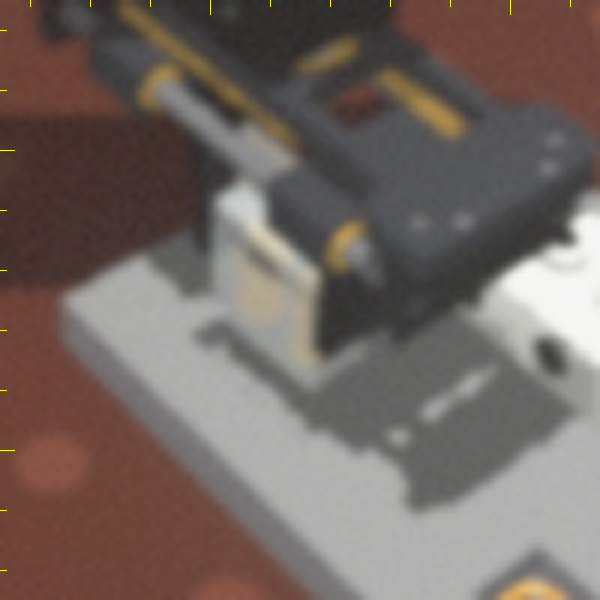

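Run:
```python
from h import *
from scipy.optimize import least_squares
K=(np.array([.5656,-.0182,.1817]),R.from_quat([.946,-.285,-.045,.148]))
m=(np.array([.4973,-.2154,.0575]),R.from_quat([-.663,.749,.001,-.001]))
G=(np.array([.633,.084,.1435]),R.from_quat([.958,-.288,0,-.002]))
k=lambda u,v:(170+u/6,90+v/6); M=lambda u,v:(215+u/6,225+v/6); a=lambda u,v:(110+u/4,110+v/4)
O=[(K,(-.025,.013,.023),k(238,560)),(K,(.025,.013,.023),k(372,547)),(K,(-.025,.0015,-.055),k(212,350)),(K,(.025,.0015,-.055),k(355,335)),
(m,(.025,.013,.023),M(315,388)),(m,(-.025,.013,.023),M(217,300)),(m,(.025,.013,-.029),M(320,280)),
(G,(-.025,.013,.023),k(193,475)),(G,(.025,.013,.023),k(313,470)),(G,(-.025,.0015,-.055),k(180,308)),(G,(.025,.0015,-.055),k(306,296))]
for sub in(O,O[:4],O[4:7],O[7:]):
    s=least_squares(lambda q:np.concatenate([proj('side',p+r.apply(np.array(P)+q))[0]-o for (p,r),P,o in sub]),[0,0,0])
    print((s.x*1000).round(1),(s.fun*1).reshape(-1,2).round(1).tolist())
```

```text
[ 1.5 -7.2  1.2] [[-0.6, 0.1], [-0.7, -0.0], [0.2, -0.6], [-1.0, 0.0], [-0.2, 0.6], [0.2, 0.6], [0.3, 0.1], [0.7, 0.9], [0.0, -0.1], [0.7, -0.8], [-0.2, -0.4]]
[ 2.3 -4.4  1. ] [[-0.1, 0.3], [-0.2, 0.2], [0.7, -0.5], [-0.5, 0.1]]
[-1.5 -9.7  4.2] [[-0.3, 0.1], [0.2, 0.2], [0.2, -0.3]]
[  2.1 -17.8   7.3] [[0.5, 0.8], [-0.4, -0.2], [0.5, -0.5], [-0.6, -0.1]]
```

```bash
python3 go.py .4925 -.2169 .047 -97.1 0
python3 -m crank '[{"x":0.0005,"y":0.001,"z":0.002,"ax":0.001,"ay":0,"az":0,"claw":1},{"x":0.001,"y":0.002,"z":0.004,"ax":0.001,"ay":0,"az":0,"claw":1},{"x":0.001,"y":0.003,"z":0.006,"ax":0.001,"ay":0,"az":0,"claw":1},{"x":0.001,"y":0.0045,"z":0.008,"ax":0.001,"ay":0,"az":0,"claw":1},{"x":0.001,"y":0.0045,"z":0.01,"ax":0.001,"ay":0,"az":0,"claw":1}]'
python3 -m crank '[{"x":0,"y":0,"z":0,"ax":0,"ay":0,"az":0,"claw":1},{"x":0,"y":0,"z":0,"ax":0,"ay":0,"az":0,"claw":1},{"x":0,"y":0,"z":0,"ax":0,"ay":0,"az":0,"claw":1},{"x":0,"y":0,"z":0,"ax":0,"ay":0,"az":0,"claw":1},{"x":0,"y":0,"z":0,"ax":0,"ay":0,"az":0,"claw":1}]'
python3 go.py .4925 -.2169 .029 -97.1 0
```

```text
t 18.32 pos [ 0.4977 -0.2157  0.0583] yaw -97.0 zax [-0.003 -0.    -1.   ] F [ 0.55 -0.64 -0.86] T [-0.05  0.16 -0.03] w 0.0502 j [-0.39  0.42  0.86  1.9  -0.37  1.   -1.06]
shift [0.0018 0.005  0.0113] turn/2 [ 0.0013 -0.0003  0.0008]
slot rack [-0.3973 -0.0521  0.1008] tilt 0.1
time: 18.73
ee_pos: [0.4938, -0.2163, 0.0494]
eef_rot: [-0.663, 0.749, -0.001, 0.001]
ft_force: [-0.2, 0.7, -0.1]
width: 0.0502
time: 19.15
ee_pos: [0.4941, -0.2163, 0.0496]
eef_rot: [-0.663, 0.749, -0.001, 0.0]
ft_force: [-0.7, -0.3, -0.2]
width: 0.0504
t 19.15 pos [ 0.4941 -0.2163  0.0496] yaw -97.0 zax [ 0.002 -0.001 -1.   ] F [-0.68 -0.33 -0.23] T [-0.05  0.15 -0.  ] w 0.0504 j [-0.39  0.42  0.86  1.91 -0.38  0.98 -1.05]
shift [0.0008 0.0016 0.0206] turn/2 [-0.001  -0.0002  0.0009]
slot rack [-0.4    -0.0492  0.0921] tilt -0.1
```

Now a last close look before entering.

```bash
python3 -m crank '[{"x":0.001,"y":0.001,"z":0,"ax":0,"ay":0,"az":0,"claw":1},{"x":0.001,"y":0.0015,"z":0.001,"ax":0,"ay":0,"az":0,"claw":1},{"x":0.001,"y":0.0015,"z":0.002,"ax":0,"ay":0,"az":0,"claw":1},{"x":0.001,"y":0.0015,"z":0.003,"ax":0,"ay":0,"az":0,"claw":1},{"x":0.001,"y":0.0015,"z":0.003,"ax":0,"ay":0,"az":0,"claw":1}]'
python3 go.py .4925 -.2169 .029 -97.1 0
python3 -m crank '[{"x":0,"y":0,"z":0.001,"ax":0,"ay":0,"az":0,"claw":1},{"x":0,"y":0,"z":0.002,"ax":0,"ay":0,"az":0,"claw":1},{"x":0,"y":0,"z":0.003,"ax":0,"ay":0,"az":0,"claw":1},{"x":0,"y":0,"z":0.004,"ax":0,"ay":0,"az":0,"claw":1},{"x":0,"y":0,"z":0.004,"ax":0,"ay":0,"az":0,"claw":1}]'
python3 go.py .4925 -.2169 .029 -97.1 0
```

```text
time: 19.57
ee_pos: [0.4922, -0.217, 0.0462]
eef_rot: [-0.663, 0.749, -0.001, 0.0]
ft_force: [0.6, -0.5, -1.3]
width: 0.0496
t 19.57 pos [ 0.4922 -0.217   0.0462] yaw -97.0 zax [ 0.001 -0.001 -1.   ] F [ 0.61 -0.53 -1.3 ] T [-0.09  0.16  0.03] w 0.0496 j [-0.38  0.42  0.85  1.92 -0.38  0.97 -1.04]
shift [-0.0002 -0.0002  0.0172] turn/2 [-0.0007 -0.0002  0.0009]
slot rack [-0.4016 -0.0481  0.0887] tilt -0.1
time: 19.98
ee_pos: [0.4922, -0.2171, 0.0422]
eef_rot: [-0.663, 0.749, -0.001, 0.0]
ft_force: [-1.0, 0.8, -1.1]
width: 0.0504
t 19.98 pos [ 0.4922 -0.2171  0.0422] yaw -97.0 zax [ 0.001 -0.001 -1.   ] F [-1.03  0.83 -1.09] T [-0.04  0.15 -0.02] w 0.0504 j [-0.38  0.43  0.85  1.92 -0.39  0.96 -1.04]
shift [-0.0002 -0.0002  0.0132] turn/2 [-0.0007 -0.0002  0.0009]
slot rack [-0.4016 -0.0481  0.0847] tilt -0.1
```

```bash
python3 -m crank '[{"x":0,"y":0,"z":0.001,"ax":0,"ay":0,"az":0,"claw":1},{"x":0,"y":0,"z":0.002,"ax":0,"ay":0,"az":0,"claw":1},{"x":0,"y":0,"z":0.003,"ax":0,"ay":0,"az":0,"claw":1},{"x":0,"y":0,"z":0.004,"ax":0,"ay":0,"az":0,"claw":1},{"x":0,"y":0,"z":0.004,"ax":0,"ay":0,"az":0,"claw":1}]'
python3 go.py 
python3 -m crank '[{"x":0,"y":0,"z":0.001,"ax":0,"ay":0,"az":0,"claw":1},{"x":0,"y":0,"z":0.002,"ax":0,"ay":0,"az":0,"claw":1},{"x":0,"y":0,"z":0.003,"ax":0,"ay":0,"az":0,"claw":1},{"x":0,"y":0,"z":0.004,"ax":0,"ay":0,"az":0,"claw":1},{"x":0,"y":0,"z":0.004,"ax":0,"ay":0,"az":0,"claw":1}]'
python3 go.py
```

```text
time: 20.4
ee_pos: [0.4922, -0.2171, 0.0382]
eef_rot: [-0.663, 0.749, -0.001, 0.0]
ft_force: [0.3, -0.5, -1.0]
width: 0.0501
t 20.4 pos [ 0.4922 -0.2171  0.0382] yaw -97.0 zax [ 0.001 -0.001 -1.   ] F [ 0.32 -0.47 -0.99] T [-0.04  0.17 -0.01] w 0.0501 j [-0.37  0.44  0.84  1.92 -0.4   0.96 -1.03]
slot rack [-0.4016 -0.0481  0.0807] tilt -0.1
time: 20.82
ee_pos: [0.4923, -0.2171, 0.0343]
eef_rot: [-0.663, 0.749, -0.001, 0.0]
ft_force: [-0.2, 0.9, -1.5]
width: 0.05
t 20.82 pos [ 0.4923 -0.2171  0.0343] yaw -97.0 zax [ 0.001 -0.001 -1.   ] F [-0.21  0.93 -1.48] T [-0.12  0.17  0.  ] w 0.05 j [-0.37  0.44  0.84  1.93 -0.4   0.95 -1.03]
slot rack [-0.4016 -0.0482  0.0768] tilt -0.1
```

Inside the pocket, free. Feel for the floor in small steps.

```bash
python3 -m crank '[{"x":0,"y":0,"z":0.001,"ax":0,"ay":0,"az":0,"claw":1},{"x":0,"y":0,"z":0.002,"ax":0,"ay":0,"az":0,"claw":1},{"x":0,"y":0,"z":0.003,"ax":0,"ay":0,"az":0,"claw":1},{"x":0,"y":0,"z":0.0035,"ax":0,"ay":0,"az":0,"claw":1},{"x":0,"y":0,"z":0.0035,"ax":0,"ay":0,"az":0,"claw":1}]'
python3 -m crank '[{"x":0,"y":0,"z":0.0005,"ax":0,"ay":0,"az":0,"claw":1},{"x":0,"y":0,"z":0.001,"ax":0,"ay":0,"az":0,"claw":1},{"x":0,"y":0,"z":0.001,"ax":0,"ay":0,"az":0,"claw":1},{"x":0,"y":0,"z":0.001,"ax":0,"ay":0,"az":0,"claw":1},{"x":0,"y":0,"z":0.001,"ax":0,"ay":0,"az":0,"claw":1}]'
python3 go.py
```

```text
time: 21.23
ee_pos: [0.4923, -0.2171, 0.0308]
eef_rot: [-0.663, 0.749, -0.001, 0.0]
ft_force: [-0.5, 0.5, -1.2]
width: 0.05
time: 21.65
ee_pos: [0.4924, -0.2172, 0.03]
eef_rot: [-0.663, 0.749, -0.001, 0.0]
ft_force: [0.4, -0.1, -1.8]
width: 0.05
t 21.65 pos [ 0.4924 -0.2172  0.03  ] yaw -97.0 zax [ 0.002 -0.001 -1.   ] F [ 0.41 -0.06 -1.78] T [-0.07  0.18 -0.03] w 0.05 j [-0.36  0.45  0.83  1.93 -0.41  0.94 -1.03]
slot rack [-0.4016 -0.0483  0.0725] tilt -0.1
```

```bash
python3 -m crank '[{"x":0,"y":0,"z":0.0005,"ax":0,"ay":0,"az":0,"claw":1},{"x":0,"y":0,"z":0.001,"ax":0,"ay":0,"az":0,"claw":1},{"x":0,"y":0,"z":0.001,"ax":0,"ay":0,"az":0,"claw":1},{"x":0,"y":0,"z":0.001,"ax":0,"ay":0,"az":0,"claw":1},{"x":0,"y":0,"z":0.001,"ax":0,"ay":0,"az":0,"claw":1}]'
python3 -m crank '[{"x":0,"y":0,"z":0.0005,"ax":0,"ay":0,"az":0,"claw":1},{"x":0,"y":0,"z":0.001,"ax":0,"ay":0,"az":0,"claw":1},{"x":0,"y":0,"z":0.001,"ax":0,"ay":0,"az":0,"claw":1},{"x":0,"y":0,"z":0.001,"ax":0,"ay":0,"az":0,"claw":1},{"x":0,"y":0,"z":0.001,"ax":0,"ay":0,"az":0,"claw":1}]'
python3 go.py
```

```text
time: 22.07
ee_pos: [0.4925, -0.2172, 0.0292]
eef_rot: [-0.663, 0.749, -0.001, 0.001]
ft_force: [-1.4, 0.9, 5.9]
width: 0.0506
time: 22.48
ee_pos: [0.4925, -0.2175, 0.0289]
eef_rot: [-0.663, 0.749, -0.001, 0.001]
ft_force: [-6.0, 2.4, 14.6]
width: 0.0503
t 22.48 pos [ 0.4925 -0.2175  0.0289] yaw -97.0 zax [ 0.002 -0.    -1.   ] F [-6.02  2.4  14.55] T [0.51 1.41 0.16] w 0.0503 j [-0.36  0.45  0.83  1.93 -0.41  0.94 -1.02]
slot rack [-0.4018 -0.0485  0.0714] tilt -0.1
```

```bash
python3 -m crank '[{"x":0,"y":0,"z":-0.0006,"ax":0,"ay":0,"az":0,"claw":1},{"x":0,"y":0,"z":-0.0012,"ax":0,"ay":0,"az":0,"claw":1},{"x":0,"y":0,"z":-0.0012,"ax":0,"ay":0,"az":0,"claw":1},{"x":0,"y":0,"z":-0.0012,"ax":0,"ay":0,"az":0,"claw":1},{"x":0,"y":0,"z":-0.0012,"ax":0,"ay":0,"az":0,"claw":1}]' 8
python3 go.py
python3 -m crank '[{"x":0,"y":0,"z":0,"ax":0,"ay":0,"az":0,"claw":-0.2},{"x":0,"y":0,"z":0,"ax":0,"ay":0,"az":0,"claw":-0.35},{"x":0,"y":0,"z":0,"ax":0,"ay":0,"az":0,"claw":-0.5},{"x":0,"y":0,"z":0,"ax":0,"ay":0,"az":0,"claw":-0.6},{"x":0,"y":0,"z":0,"ax":0,"ay":0,"az":0,"claw":-0.6}]'
python3 -m crank '[{"x":0,"y":0,"z":0,"ax":0,"ay":0,"az":0,"claw":-0.6},{"x":0,"y":0,"z":0,"ax":0,"ay":0,"az":0,"claw":-0.6},{"x":0,"y":0,"z":0,"ax":0,"ay":0,"az":0,"claw":-0.6},{"x":0,"y":0,"z":0,"ax":0,"ay":0,"az":0,"claw":-0.6},{"x":0,"y":0,"z":0,"ax":0,"ay":0,"az":0,"claw":-0.6}]'
python3 go.py
```

```text
time: 22.9
ee_pos: [0.4923, -0.217, 0.029]
eef_rot: [-0.663, 0.749, -0.001, 0.0]
ft_force: [-0.2, -0.4, -2.2]
width: 0.0506
t 22.9 pos [ 0.4923 -0.217   0.029 ] yaw -97.0 zax [ 0.001 -0.001 -1.   ] F [-0.21 -0.36 -2.19] T [-0.06  0.24  0.06] w 0.0506 j [-0.36  0.45  0.83  1.93 -0.41  0.94 -1.02]
slot rack [-0.4015 -0.0481  0.0715] tilt -0.1
time: 23.32
ee_pos: [0.4924, -0.2171, 0.0292]
eef_rot: [-0.663, 0.749, -0.001, 0.0]
ft_force: [-0.0, -0.5, 0.7]
width: 0.0674
time: 23.73
ee_pos: [0.4924, -0.2172, 0.0292]
eef_rot: [-0.663, 0.749, -0.001, 0.0]
ft_force: [-0.2, -0.2, 0.1]
width: 0.07
t 23.73 pos [ 0.4924 -0.2172  0.0292] yaw -97.0 zax [ 0.002 -0.001 -1.   ] F [-0.15 -0.24  0.12] T [-0.06  0.16  0.  ] w 0.07 j [-0.36  0.45  0.83  1.93 -0.41  0.94 -1.02]
slot rack [-0.4016 -0.0483  0.0717] tilt -0.1
```

Released. Raise straight up slowly and look (last picture).

```bash
python3 -m crank '[{"x":0,"y":0,"z":-0.01,"ax":0,"ay":0,"az":0,"claw":-0.6},{"x":0,"y":0,"z":-0.02,"ax":0,"ay":0,"az":0,"claw":-0.6},{"x":0,"y":0,"z":-0.035,"ax":0,"ay":0,"az":0,"claw":-0.6},{"x":0,"y":0,"z":-0.05,"ax":0,"ay":0,"az":0,"claw":-0.6},{"x":0,"y":0,"z":-0.065,"ax":0,"ay":0,"az":0,"claw":-0.6}]'
python3 -m crank '[{"x":0,"y":0,"z":-0.03,"ax":0,"ay":0,"az":0,"claw":-0.6},{"x":0,"y":0,"z":-0.06,"ax":0,"ay":0,"az":0,"claw":-0.6},{"x":0,"y":0,"z":-0.09,"ax":0,"ay":0,"az":0,"claw":-0.6},{"x":0,"y":0,"z":-0.12,"ax":0,"ay":0,"az":0,"claw":-0.6},{"x":0,"y":0,"z":-0.12,"ax":0,"ay":0,"az":0,"claw":-0.6}]'
python3 -m crank '[{"x":0,"y":0.03,"z":0,"ax":0,"ay":0,"az":0,"claw":-0.6},{"x":0,"y":0.06,"z":0,"ax":0,"ay":0,"az":0,"claw":-0.6},{"x":0,"y":0.08,"z":0,"ax":0,"ay":0,"az":0,"claw":-0.6},{"x":0,"y":0.08,"z":0,"ax":0,"ay":0,"az":0,"claw":-0.6},{"x":0,"y":0.08,"z":0,"ax":0,"ay":0,"az":0,"claw":-0.6}]'
python3 go.py
python3 - <<'E'
from h import *
from bench import camera
I=camera('side')['color'];J=camera('top')['color']
crop('side',150,110,380,350,2,'pics/n1.png',I);crop('top',265,160,365,250,3,'pics/n2.png',J)
A=cv2.imread('pics/n1.png');B=cv2.imread('pics/n2.png');o=np.zeros((480,760,3),np.uint8);o[:,:460]=A;o[:270,460:]=B;cv2.imwrite('pics/n.png',o)
P=lambda n,z,o,k:[((proj(n,np.array([.4975,-.2175,z])+R.from_euler('z',-.1237).apply([x,y,0]))[0]-o)*k).round() for x in(.013,-.013) for y in(.025,-.025)]
print('exp box top',P('side',.058,[150,110],2),P('top',.058,[265,160],3))
E
```

```text
time: 24.15
ee_pos: [0.4924, -0.2174, 0.0959]
eef_rot: [-0.662, 0.749, -0.001, 0.001]
ft_force: [1.2, -0.1, -0.3]
width: 0.0691
time: 24.57
ee_pos: [0.4942, -0.2187, 0.2205]
eef_rot: [-0.662, 0.749, -0.004, 0.003]
ft_force: [0.9, -0.4, 0.3]
width: 0.0696
time: 24.98
ee_pos: [0.4126, -0.2072, 0.2148]
eef_rot: [-0.663, 0.749, -0.001, 0.003]
ft_force: [0.9, -0.0, 0.5]
width: 0.0697
t 24.98 pos [ 0.4126 -0.2072  0.2148] yaw -97.0 zax [ 0.005  0.002 -1.   ] F [ 0.91 -0.01  0.5 ] T [-0.03  0.16 -0.02] w 0.0697 j [-0.63 -0.13  0.96  1.92  0.11  1.29 -1.4 ]
slot rack [-0.4375  0.0238  0.2573] tilt -0.2
exp box top [array([218., 306.]), array([251., 335.]), array([199., 317.]), array([231., 347.])] [array([ 94., 176.]), array([146., 182.]), array([ 91., 203.]), array([144., 209.])]
```

View pics/n.png

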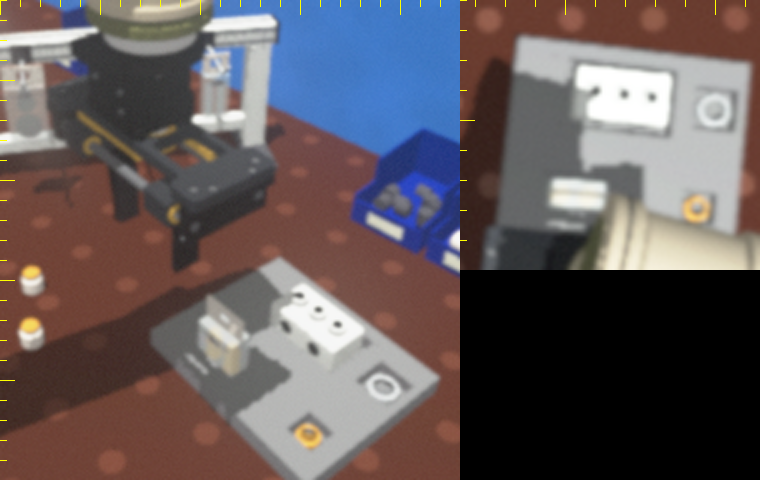

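The picture shows the kit upright in the pocket: box top at about (199–250, 306–347) in the side crop and (90–147, 178–208) in the top crop, as expected. The other boxes are hanging, and the valve, plug and collar are in place.

```bash
python3 -m crank '[{"x":0,"y":0,"z":0,"ax":0,"ay":0,"az":0,"claw":-0.6},{"x":0,"y":0,"z":0,"ax":0,"ay":0,"az":0,"claw":-0.6},{"x":0,"y":0,"z":0,"ax":0,"ay":0,"az":0,"claw":-0.6},{"x":0,"y":0,"z":0,"ax":0,"ay":0,"az":0,"claw":-0.6},{"x":0,"y":0,"z":0,"ax":0,"ay":0,"az":0,"claw":-0.6}]'
python3 -c "from bench import close_job; print(close_job())"
```

```text
time: 25.5
ee_pos: [0.4127, -0.2074, 0.2139]
eef_rot: [-0.663, 0.749, -0.001, -0.0]
ft_force: [0.5, -0.7, 0.1]
width: 0.0698
the job is handed in; nothing more can be done
None
```

I took the short, deep kit off the middle peg and stood it upright in the empty pocket. I then let go, backed the gripper clear and handed the job in at 25.5 s. The hand-in reports no verdict.

- **Taking it down:** I gripped the kit at 25 N, tilted it 18° about its slot and eased it off by feel. The strongest contact I felt on the peg was about 3–4 N, when I once lifted too early before the bend.
- **Setting it down:** I felt the floor where I expected it, with the TCP 29 mm above the table. One extra 1 mm step pressed it down with about 16 N, against the 80 N limit, so I eased back up before letting go.
- **Last checks:** The final picture shows the kit upright, in line with the pocket in both views. The other two boxes are still hanging, and the valve block, plug and collar are in place. The gripper felt no contact.
- **What disagreed:** The kit sat about 5 mm off along the peg direction from my first camera estimate, and the two cameras differed by 2–5 mm on the pocket's y. I corrected for both before lowering, and it went in without touching the rim.

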